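# Lay pine blocks side by side on a sloped glue-up shelf and close its jaw

### The job

Dry-fit the panel blank before gluing: lay the two loose pine blocks flat on the sloped shelf beside the one already there, long sides running up the slope and lower ends down on the ledge, and close the sliding jaw (the part with the black knob) up to them, so that the three blocks lie in one tight, square row between fence and jaw. Let go of everything and leave the other things on the bench where they are.

Things in the scene. Friction and masses are not known exactly. Their poses are not given: they have to be found in the camera images.
- deck: White shelf of a fixed wooden glue-up cradle, 379 mm wide, 165 mm up the slope, rising away from the robot at 30 deg. Origin: on its surface, in the corner of the lower ledge and the right-hand wooden end fence. x up the slope; y level along the ledge, from the fence leftwards to the jaw; z square out of the surface. Ledge (x = 0) is 22 mm high, 14 thick; fence (face at y = 0) 34 high, 18 thick.
- jaw (a joint): Slide of the jaw along the shelf: 0 fully back (left), growing towards the fence (deck's -y). Its flat wooden face is 0.275 m minus this value from the fence face; it starts at 0 to 0.02 and reads 0.14 with three blocks tight in the row. Stiff: about 2.5 N moves it; it stays where left. Its sliding feet run on two tracks flush with the shelf.
- jaw_knob (a point): Middle of the jaw's black round knob: 27 mm diameter, axis square to the shelf; this point is 42 mm above the shelf (knob top 61 mm), 75 mm up the slope, 64 mm behind the jaw's face. The face bar is 130 mm long up the slope, 16 mm thick, 37.5 mm high: 34 mm free between it and the knob. The knob stands on a 26 mm wide bridge, its top 20.5 mm above the shelf.
- block_a: Pine block, 45 x 135 x 34 mm, about 85 g, already lying flat on the shelf near the fence with its lower end on the ledge. Origin: centre of its underside; x across the 45 mm width, y along the 135 mm length, z up through the 34 mm thickness.
- block_b: Pine block like block_a, 45 x 135 x 34 mm, lying flat on a thin (2 mm) dark rubber mat on the bench, to the right of the shelf. Origin: centre of its underside; x across the 45 mm width, y along the 135 mm length, z up.
- block_c: Pine block like block_a, 45 x 135 x 34 mm, lying flat on a thin (2 mm) dark rubber mat on the bench, to the right of the shelf. Origin: centre of its underside; x across the 45 mm width, y along the 135 mm length, z up.
- block_a_mid (a point): Centre of block_a's volume, 17 mm above its underside.
- block_b_mid (a point): Centre of block_b's volume, 17 mm above its underside.
- block_c_mid (a point): Centre of block_c's volume, 17 mm above its underside.
- tape_measure: Bystander: yellow tape measure, 69 x 90 x 30 mm, lying on the bench. Origin: centre of its underside.
- sanding_block: Bystander: cork sanding block, 62 x 90 x 34 mm, lying on the bench. Origin: centre of its underside.
- pliers: Bystander: red-handled pliers, 59 x 199 x 15 mm, lying on the bench in front of the shelf, to the left. Origin: centre of its underside.
Mind the look-alikes: they are no part of the job. Leave any white look-alike of the block_a alone.

How it is judged:
At the end, for the whole second after the job is handed in: All three blocks lie at rest, flat on the sloped shelf (within 3 mm), lower ends on the ledge (gap under 7 mm), long sides up the slope within 0.06 rad, between fence and jaw in any order; the jaw is closed on the row with under 5 mm of gaps in all (joint 0.135 to 0.145 m) (x of block_a_mid in the frame of deck between 0.0645 and 0.0745 m and y of block_a_mid in the frame of deck between 0.015 and 0.125 m and z of block_a_mid in the frame of deck between 0.014 and 0.02 m and angle between the y axis of each of block_a, block_b, block_c and the x axis of deck, either way round below 0.06 rad and linear speed of each of block_a, block_b, block_c below 0.01 m/s and x of block_b_mid in the frame of deck between 0.0645 and 0.0745 m and y of block_b_mid in the frame of deck between 0.015 and 0.125 m and z of block_b_mid in the frame of deck between 0.014 and 0.02 m and x of block_c_mid in the frame of deck between 0.0645 and 0.0745 m and y of block_c_mid in the frame of deck between 0.015 and 0.125 m and z of block_c_mid in the frame of deck between 0.014 and 0.02 m and value of joint jaw between 0.135 and 0.145 m); the robot touches nothing.
It fails at once if a bystander (tape measure, sanding block or pliers) is shifted by more than 30 mm (distance of any of tape_measure, sanding_block, pliers from where it was at the start of the episode above 0.03 m).
It also fails if it takes over 72 s, if anything falls off the work surface, if the arm or the gripper's body presses on something with over 40 N, if the wrist force passes 120 N, or if a joint passes its speed limit or range.

### The arm

A 7-joint arm with a two-finger parallel gripper is mounted at the origin on a cart in front of the work surface, level with it; the furniture and walls round the work are solid. World frame = base frame: x ahead of the robot, y to its left, z up, the work surface at z = 0. Lengths are in m, angles in rad, forces in N, time in s.
With the tool pointing down it reaches from about 0.425 to 0.875 m from the base axis. Payload 4.7 kg.
Tool frame: the origin (TCP) lies at the centre of the arm's flange, where the gripper is bolted on; the fingertips stand 182 mm ahead of it and the grasp point (between the pads) lies 164 mm ahead of it; x points along the fingers, y is the direction in which the jaws open and shut, and the axes are right-handed (so a half turn about x gives the same grasp; the last joint's range is limited). The gripper opens to 87 mm and grips with 3 to 60 N. Pads are 19 mm wide; open, the fingers measure 117 mm over their backs; the gripper's body (75 mm by 190 mm) begins 51 mm behind the grasp point.
Start: joints at [1.121, 0.321, -0.07, 1.45, 0.023, 1.371, -0.057], TCP at [0.291, -0.581, 0.405] pointing down, gripper open.
Joint ranges: [-2.86, 2.86], [-0.3, 2.09], [-1.38, 1.24], [0.06, 2.45], [-1.56, 4.7], [0.09, 2.05], [-2.69, 2.69]. Speed limits (rad/s): [2.57, 2.57, 3.14, 3.14, 3.14, 3.14, 3.14].

### API

Orientations are given as a rotation vector (axis times angle).
In Python, from bench import ctrl gives the robot as it stands.
- The arm moves only by the shell command python3 -m crank 'ROWS' [FORCE]. ROWS is JSON, one flat list of numbers, 7 for each row, row after row: the shift along the tool's x, y, z in mm, then the turn, a rotation vector about the tool's x, y, z in rad, then the finger opening in mm, from 0 to 87. A call has exactly 5 rows; each row shifts and turns the commanded pose from where the row before left it, along the tool's axes as they then stand; what a row does not reach is not made up. A row lasts 1/8 s, in which the tool goes at most 62.5 mm and 10.7 degrees, less where a joint would pass 70% of its speed; a pose out of reach is approached as far as the arm can. A call with a gripper value outside its range is refused whole. The fingers move at their own pace and stop on an object; FORCE is the grip in N (left out, the last holds). Time passes only in rows, so rows that do not move let the fingers close, or fill a call up. It gives the time, the measured TCP pose, the force and the opening at its end, in the units of the state.
- ctrl.get_state(): the state, without advancing time (a new reading comes with each control period).
- ctrl.get_image(name): name is "side" or "top" or "wrist"; returns the picture (384x512x3 uint8, red, green, blue); there is no depth.
- ctrl.camera_params(name): a dict with "K" (3x3 intrinsics, pixels), "world_to_cam" (4x4, takes a point from world to camera coordinates); the wrist camera has in their place "hand_eye" (4x4, takes a point from camera to tool coordinates, whose origin is the TCP and whose axes are the tool frame's). Camera axes: x right, y down, z forward; pixel columns grow to the right and rows downward; lengths in m; the calibration is good to about 2 mm. A picture is of the moment at which its call begins: read the wrist's pose just before it. camera_params takes no time and is no camera call.
- ctrl.close_job(): hands the job in, once; it reports no verdict.
Trained networks look in the newest picture that a camera, given by its name, has taken for a name from the list of things; names that differ only in an ending like _2 or _b are one class to them, and where a whole thing is asked for, a point or a joint stands for the part that bears it (a point fixed in the world has none). Each returns a list of dicts, best first, with "confidence" (0 to 1); they miss things now and then, are a little off and sometimes report something else, mostly with a low value. They report only what shows in the picture. A call takes as long as a camera call. They do not tell look-alikes from the thing itself.
- ctrl.regions_of(camera, target): "region" (384x512 bool, what is visible of it) and "at" ([column, row] in pixels, amid what is visible of it).
- ctrl.mark_of(camera, target): "at" ([column, row] in pixels: a listed point, or the origin of a listed thing).
The state is a dict: "time": time; "joint_positions": joint angles; "qd": joint speeds; "joint_torque": joint torques, N m; "position": TCP position; "tool_rot": TCP orientation; "ft_force": force on the tool from outside, world axes, zero at the start; "torque": the same for the moment, N m; "grip_width": opening from 0.0 (shut) to 1.0 (fully open).
Only numpy, scipy, OpenCV 4.12 (cv2) and the standard library are available. Lean on these libraries where they do the work, as an engineer would, in place of code of your own. Each camera call takes 0.05 s, during which the arm holds its last target.

## Working session

There is one attempt and no reset: what is moved stays moved. The work goes in short steps, Python scripts to look and compute and a shell command to move; the robot and the scene stay as the last step left them, time stands still between calls to the robot, and variables do not carry over. Pictures are saved under pics/ and viewed, and the job is handed in when it is done.

```bash
ls; mkdir -p pics
python3 - <<'E'
from bench import ctrl
import cv2
s=ctrl.get_state();print(s)
for n in("side","top","wrist"):
    im=ctrl.get_image(n);cv2.imwrite(f"pics/a_{n}.png",cv2.cvtColor(im,cv2.COLOR_RGB2BGR))
    p=ctrl.camera_params(n);print(n,p)
E
```

```text
pics
{'time': 0.0, 'joint_positions': array([ 1.12112851,  0.32182833, -0.07006629,  1.45171159,  0.02260255,
        1.37080494, -0.05686136]), 'qd': array([ 9.49392255e-04, -6.10877418e-04, -1.55536837e-03,  2.67763688e-06,
       -5.29650075e-04, -1.51569959e-03,  3.91322088e-04]), 'joint_torque': array([-1.51309710e-04, -4.91293573e+01, -4.03990243e-01, -3.12527382e+01,
       -6.39684917e-02,  4.37988248e-02,  1.80615825e-04]), 'position': array([ 0.29062273, -0.5811678 ,  0.40363921]), 'tool_rot': array([ 1.96355418,  0.46574663, -1.96467867]), 'ft_force': array([ 0.11351879, -0.11911816,  0.03447247]), 'torque': array([-0.02068376, -0.0491065 ,  0.0237129 ]), 'grip_width': 1.0002603155692495}
side {'K': array([[437.98775906,   0.        , 256.61682406],
       [  0.        , 437.98775906, 191.09043085],
       [  0.        ,   0.        ,   1.        ]]), 'world_to_cam': array([[-0.99031771, -0.13621381,  0.02677017,  0.57217311],
       [-0.08818774,  0.46838001, -0.87911495,  0.12764117],
       [ 0.10720898, -0.8729639 , -0.4758574 ,  1.1935417 ],
       [ 0.        ,  0.  
[... 284 characters left out ...]
  [-0.97978444, -0.00445166, -0.2000066 ,  0.6035382 ],
       [ 0.19998125,  0.00555834, -0.97978396,  1.26516473],
       [ 0.        ,  0.        ,  0.        ,  1.        ]])}
wrist {'K': array([[312.37201205,   0.        , 254.07649208],
       [  0.        , 312.37201205, 191.92115262],
       [  0.        ,   0.        ,   1.        ]]), 'hand_eye': array([[-8.35590462e-04, -2.69742539e-01,  9.62932118e-01,
         1.98985458e-02],
       [ 9.99999648e-01, -1.53740776e-04,  8.24689224e-04,
         1.71588816e-04],
       [-7.44118346e-05,  9.62932468e-01,  2.69742573e-01,
        -7.38027133e-02],
       [ 0.00000000e+00,  0.00000000e+00,  0.00000000e+00,
         1.00000000e+00]])}
```

View pics/a_top.png

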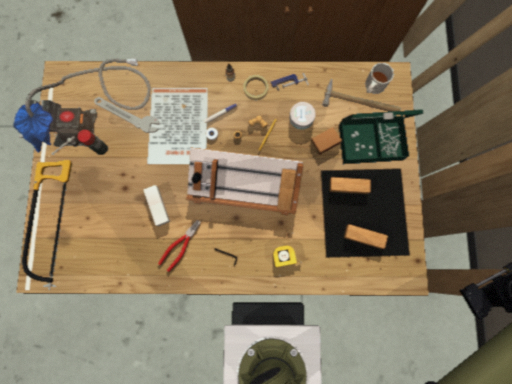

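View pics/a_side.png

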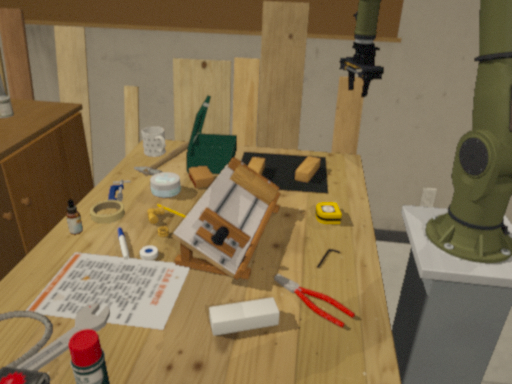

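View pics/a_wrist.png

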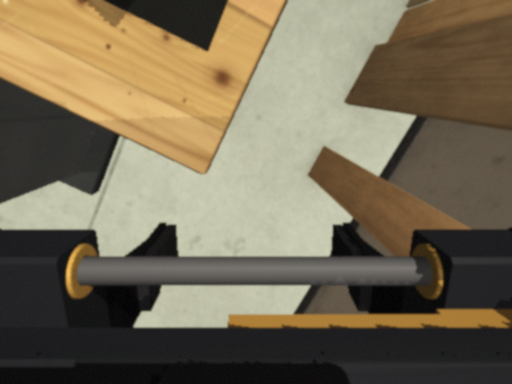

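```bash
cat > h.py <<'E'
from bench import ctrl
import numpy as np, cv2
from scipy.spatial.transform import Rotation as R
P={n:ctrl.camera_params(n) for n in("side","top","wrist")}
def w2c(n,s=None):
    if n!="wrist": return P[n]["world_to_cam"]
    T=np.eye(4);T[:3,:3]=R.from_rotvec(s["tool_rot"]).as_matrix();T[:3,3]=s["position"]
    return np.linalg.inv(T@P[n]["hand_eye"])
def proj(n,p,s=None):
    p=np.atleast_2d(p);M=w2c(n,s);c=p@M[:3,:3].T+M[:3,3];u=c@P[n]["K"].T;return u[:,:2]/u[:,2:]
def ray(n,px,s=None):
    M=w2c(n,s);d=M[:3,:3].T@np.linalg.inv(P[n]["K"])@np.array([px[0],px[1],1.]);o=-M[:3,:3].T@M[:3,3];return o,d/np.linalg.norm(d)
def onz(n,px,z,s=None):
    o,d=ray(n,px,s);return o+d*(z-o[2])/d[2]
def tri(obs):
    A=np.zeros((3,3));b=np.zeros(3)
    for o,d in obs:
        Q=np.eye(3)-np.outer(d,d);A+=Q;b+=Q@o
    x=np.linalg.solve(A,b);return x,[np.linalg.norm((np.eye(3)-np.outer(d,d))@(x-o)) for o,d in obs]
def save(name,im,crop=None,f=1):
    im=cv2.cvtColor(im,cv2.COLOR_RGB2BGR)
    if crop: x0,y0,x1,y1=crop;im=im[y0:y1,x0:x1]
    cv2.imwrite("pics/"+name,cv2.resize(im,None,fx=f,fy=f,interpolation=cv2.INTER_CUBIC))
E
python3 - <<'E'
from h import *
for n in("top","side"):
    im=ctrl.get_image(n)
    for t in("block_a_mid","block_b","jaw_knob","deck","tape_measure","sanding_block","pliers"):
        m=ctrl.mark_of(n,t)
        print(n,t,[(np.round(q["at"],1).tolist(),round(q["confidence"],2)) for q in m][:6])
    if n=="top":
        save("b_top.png",im,(170,135,420,275),3.2)
        for r in ctrl.regions_of(n,"block_a"):
            g=r["region"];pts=np.argwhere(g)[:,::-1].astype(np.float32);q=cv2.minAreaRect(pts);print(r["confidence"],g.sum(),q)
    else: save("b_side.png",im,(160,140,340,280),4)
E
```

```text
top block_a_mid [([154.4, 205.2], 0.97), ([284.5, 188.4], 0.76)]
top block_b [([343.6, 185.5], 0.89), ([364.9, 236.7], 0.8), ([152.6, 203.2], 0.8), ([286.1, 187.7], 0.74)]
top jaw_knob [([196.8, 179.1], 0.56), ([365.9, 236.3], 0.41)]
top deck [([291.7, 208.9], 0.64)]
top tape_measure [([286.1, 256.8], 0.76)]
top sanding_block [([324.9, 140.5], 0.77), ([362.3, 236.6], 0.15)]
top pliers [([184.4, 244.5], 0.9), ([284.8, 257.3], 0.17)]
0.9 560 ((155.79998779296875, 204.89999389648438), (39.528465270996094, 14.862704277038574), 71.56504821777344)
0.83 581 ((348.99456787109375, 185.14793395996094), (40.34271240234375, 15.026734352111816), 2.12109637260437)
0.57 563 ((285.3307800292969, 189.35386657714844), (13.891890525817871, 41.303565979003906), 7.125016689300537)
0.56 622 ((364.698974609375, 236.03652954101562), (42.40933609008789, 15.508265495300293), 17.52556800842285)
side block_a_mid [([244.9, 312.5], 0.88), ([249.6, 180.7], 0.74)]
side block_b [([245.4, 308.2], 0.96), ([309.4, 171.4], 0.75), ([249.3, 189.9], 0.73), ([255.7, 173.9], 0.48)]
side jaw_knob [([222.7, 234.0], 0.6)]
side deck [([275.6, 199.3], 0.56)]
side tape_measure [([326.7, 215.8], 0.7)]
side sanding_block [([199.8, 179.8], 0.58), ([308.5, 175.8], 0.21)]
side pliers [([305.7, 297.9], 0.87)]
```

View pics/b_top.png

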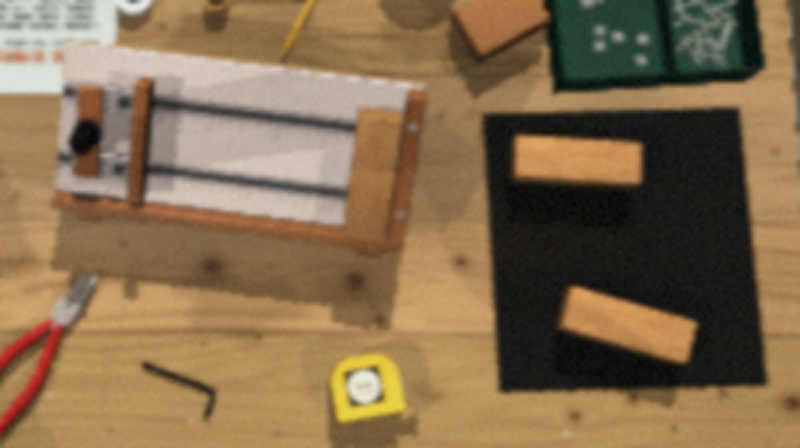

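View pics/b_side.png

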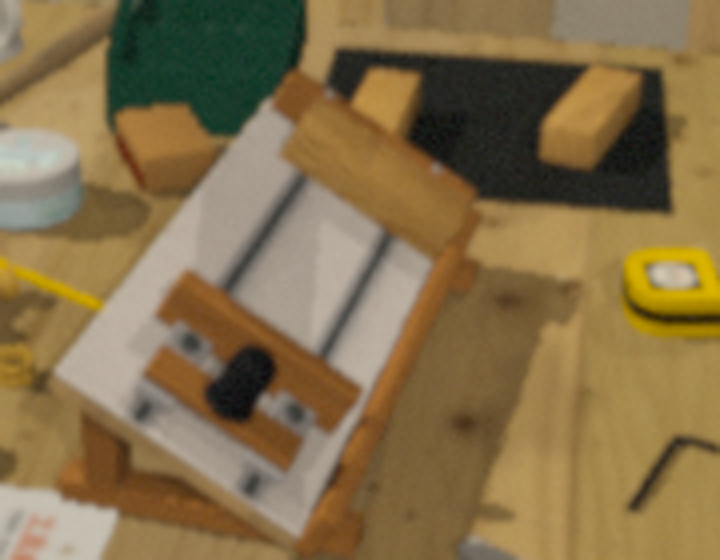

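```bash
cat > fit.py <<'E'
from h import *
from scipy.optimize import least_squares
def deckT(v):
    # v: ox,oy,oz,yaw ; deck x up the slope, y left
    y=v[3];Rz=R.from_euler('z',y).as_matrix();Rs=R.from_euler('y',-np.pi/6).as_matrix()
    T=np.eye(4);T[:3,:3]=Rz@Rs;T[:3,3]=v[:3];return T
def model(v):
    j=v[4];yj=.275-j;ya=v[5]
    return {'ul':(.165,v[6],0),'ledL':(-.014,v[6],.022),'ledR':(-.014,-.018,.022),'fo':(.165,-.018,.034),'fi':(.165,0,.034),
    'aul':(.135,ya+.045,.034),'aur':(.135,ya,.034),'all':(0,ya+.045,.034),
    'knob':(.075,yj+.064,.042),'bar_u':(.14,yj,.0375),'bar_l':(.01,yj,.0375)}
t=lambda x,y:(x/3.2+170,y/3.2+135)
s=lambda x,y:(x/4+160,y/4+140)
obs=[('top','ul',t(66,45)),('top','ledL',t(52,205)),('top','fo',t(426,88)),('top','fi',t(411,88)),('top','aul',t(361,108)),('top','aur',t(403,112)),('top','all',t(347,236)),('top','knob',(196.8,179.1)),
('side','ul',s(58,372)),('side','fo',s(298,72)),('side','aul',s(282,155)),('side','all',s(441,255)),('side','knob',(222.7,234))]
if __name__=="__main__":
    def res(v):
        m=model(v);M=deckT(v);r=[]
        for c,k,p in obs: r+=list(proj(c,M[:3,:3]@np.array(m[k])+M[:3,3])[0]-p)
        return r
    q=least_squares(res,[.55,-.08,.03,-.05,.01,.003,.379],loss='soft_l1');print(np.round(q.x,4),q.cost)
    for o,e in zip(obs,np.array(res(q.x)).reshape(-1,2)):print(o[:2],np.round(e,1))
    np.save('deck.npy',q.x)
    for c,ps in (('b',t),):pass
    for nm,cs in (('c(near)',[(571,287),(698,322),(688,364),(558,327)]),('b(far)',[(515,135),(642,142),(641,186),(513,180)])):
        w=np.array([onz('top',t(*k),.036) for k in cs]);print(nm,w.round(4).tolist(),w.mean(0))
    for x in [(309.4,171.4),(255.7,173.9)]: print(onz('side',x,.002))
    for x in [(343.6,185.5),(364.9,236.7)]: print(onz('top',x,.002))
E
python3 fit.py
```

```text
[ 0.5535 -0.0704  0.0251 -0.098   0.0176  0.0041  0.3602] 21.87388761723915
('top', 'ul') [0.2 0.2]
('top', 'ledL') [1.5 2.2]
('top', 'fo') [0.4 0.4]
('top', 'fi') [-0.4 -0.2]
('top', 'aul') [-0.8  0.9]
('top', 'aur') [-0.2  1. ]
('top', 'all') [-0.7 -0.9]
('top', 'knob') [1.9 0.4]
('side', 'ul') [-1.   1.4]
('side', 'fo') [-5.4 -0.8]
('side', 'aul') [ 0.7 -6.2]
('side', 'all') [ 0.5 -4.7]
('side', 'knob') [-1.7  0.9]
c(near) [[0.4874, -0.2615, 0.036], [0.4509, -0.3944, 0.036], [0.4067, -0.3812, 0.036], [0.4448, -0.246, 0.036]] [ 0.44744897 -0.32076606  0.036     ]
b(far) [[0.6536, -0.2073, 0.036], [0.6463, -0.3455, 0.036], [0.5974, -0.3418, 0.036], [0.6034, -0.2035, 0.036]] [ 0.62519304 -0.27452789  0.036     ]
[ 0.43742366 -0.33330006  0.002     ]
[ 0.61923391 -0.27800609  0.002     ]
[ 0.63138622 -0.25792353  0.002     ]
[ 0.44962048 -0.32478768  0.002     ]
```

```bash
sed -i "s/('side','fo',s(298,72)),//; s/('side','aul',/('side','aul0',/; s/('side','all',/('side','all0',/; s/'aur':/'aul0':(.135,ya+.045,0),'all0':(0,ya+.045,0),'aur':/" fit.py; python3 fit.py
cat > plan.py <<'E'
from h import *
def frame(xa,ya):
    xa=np.array(xa,float);xa/=np.linalg.norm(xa);ya=np.array(ya,float);ya-=xa*(xa@ya);ya/=np.linalg.norm(ya)
    return np.c_[xa,ya,np.cross(xa,ya)]
def plan(gp,Rt,n=5,grip=87,cur=None,off=.164):
    """rows (n) from current pose to grasp point gp / rotation Rt"""
    s=ctrl.get_state() if cur is None else None
    p,Rc=(s["position"],R.from_rotvec(s["tool_rot"]).as_matrix()) if s else cur
    tp=np.array(gp)-off*Rt[:,0]
    w=R.from_matrix(Rc.T@Rt).as_rotvec();wr=np.round(w/n,3)
    d=tp-p;rows=[];pp=p.copy();RR=Rc.copy()
    for k in range(n):
        want=p+d*(k+1)/n
        sh=np.round(RR.T@(want-pp)*1000)
        rows.append([int(x) for x in sh]+[float(x) for x in wr]+[grip])
        pp=pp+RR@sh/1000;RR=RR@R.from_rotvec(wr).as_matrix()
    print("angle/row deg %.1f  dist/row mm %.1f  resid mm"%(np.degrees(np.linalg.norm(wr)),np.linalg.norm(d)/n*1000),np.round((tp-pp)*1000,1))
    for i in range(0,n,5):
        print("["+", ".join(",".join("%g"%x for x in r) for r in rows[i:i+5])+"]")
    return pp,RR
E
python3 - <<'E'
from plan import *
s=ctrl.get_state();Rc=R.from_rotvec(s["tool_rot"]).as_matrix();print(Rc.round(3))
print("near, both signs")
plan([.447,-.321,.17],frame([0,0,-1],[.962,-.273,0]),10)
plan([.447,-.321,.17],frame([0,0,-1],[-.962,.273,0]),10)
E
```

```text
[ 0.5505 -0.0693  0.0326 -0.0983  0.0134  0.0008  0.3617] 12.094455713071294
('top', 'ul') [-1.   0.3]
('top', 'ledL') [0.3 2.6]
('top', 'fo') [0.4 0.7]
('top', 'fi') [-0.5  0.1]
('top', 'aul') [0.  1.4]
('top', 'aur') [0.7 1.5]
('top', 'all') [ 0.1 -0.3]
('top', 'knob') [-0.   0.6]
('side', 'ul') [-0.3 -0.7]
('side', 'aul0') [-3.8 -0.3]
('side', 'all0') [-4.3  0.9]
('side', 'knob') [-1.1 -0.4]
c(near) [[0.4874, -0.2615, 0.036], [0.4509, -0.3944, 0.036], [0.4067, -0.3812, 0.036], [0.4448, -0.246, 0.036]] [ 0.44744897 -0.32076606  0.036     ]
b(far) [[0.6536, -0.2073, 0.036], [0.6463, -0.3455, 0.036], [0.5974, -0.3418, 0.036], [0.6034, -0.2035, 0.036]] [ 0.62519304 -0.27452789  0.036     ]
[ 0.43742366 -0.33330006  0.002     ]
[ 0.61923391 -0.27800609  0.002     ]
[ 0.63138622 -0.25792353  0.002     ]
[ 0.44962048 -0.32478768  0.002     ]
[[ 0.     0.447 -0.894]
 [-0.    -0.894 -0.447]
 [-1.     0.     0.   ]]
near, both signs
angle/row deg 4.8  dist/row mm 31.2  resid mm [ 0.2 -0.4  0.2]
[7,-16,-26,-0.083,0,-0,87, 7,-14,-27,-0.083,0,-0,87, 7,-12,-28,-0.083,0,-0,87, 7,-10,-28,-0.083,0,-0,87, 7,-7,-30,-0.083,0,-0,87]
[7,-4,-30,-0.083,0,-0,87, 8,-3,-30,-0.083,0,-0,87, 7,1,-31,-0.083,0,-0,87, 7,3,-30,-0.083,0,-0,87, 7,5,-30,-0.083,0,-0,87]
angle/row deg 13.2  dist/row mm 31.2  resid mm [-0.2 -0.3  0.2]
[7,-16,-26,0.231,-0,-0,87, 7,-22,-21,0.231,-0,-0,87, 7,-26,-15,0.231,-0,-0,87, 7,-29,-10,0.231,-0,-0,87, 7,-30,-2,0.231,-0,-0,87]
[7,-30,4,0.231,-0,-0,87, 8,-28,12,0.231,-0,-0,87, 7,-25,17,0.231,-0,-0,87, 7,-20,23,0.231,-0,-0,87, 7,-15,27,0.231,-0,-0,87]
```

```bash
python3 -m crank '[7,-16,-26,-0.083,0,0,87, 7,-14,-27,-0.083,0,0,87, 7,-12,-28,-0.083,0,0,87, 7,-10,-28,-0.083,0,0,87, 7,-7,-30,-0.083,0,0,87]'; python3 -m crank '[7,-4,-30,-0.083,0,0,87, 8,-3,-30,-0.083,0,0,87, 7,1,-31,-0.083,0,0,87, 7,3,-30,-0.083,0,0,87, 7,5,-30,-0.083,0,0,87]'
python3 - <<'E'
from h import *
s=ctrl.get_state();im=ctrl.get_image("wrist");save("c_wrist.png",im,None,1.5)
print(s["position"],s["joint_positions"].round(2))
for m in ctrl.regions_of("wrist","block_b"):
    print(m["confidence"],m["at"],m["region"].sum(),cv2.minAreaRect(np.argwhere(m["region"])[:,::-1].astype(np.float32)))
E
```

```text
time: 1.62
position: [0.3693, -0.4501, 0.3696]
tool_rot: [1.696, 0.8, -1.696]
ft_force: [-0.0, 0.3, -0.4]
grip_width: 1.0
time: 2.25
position: [0.4479, -0.3188, 0.3333]
tool_rot: [1.406, 1.068, -1.406]
ft_force: [-1.0, -0.6, -0.2]
grip_width: 1.003
[ 0.44788505 -0.31884162  0.33333677] [ 0.88  0.17 -0.34  1.79  0.06  1.19  0.25]
0.89 [255.8, 179.4] 7035 ((255.0, 183.0), (142.0, 52.0), 90.0)
0.66 [437.7, 77.2] 11243 ((434.123779296875, 80.68244171142578), (163.44180297851562, 73.59957122802734), 87.1844482421875)
```

View pics/c_wrist.png

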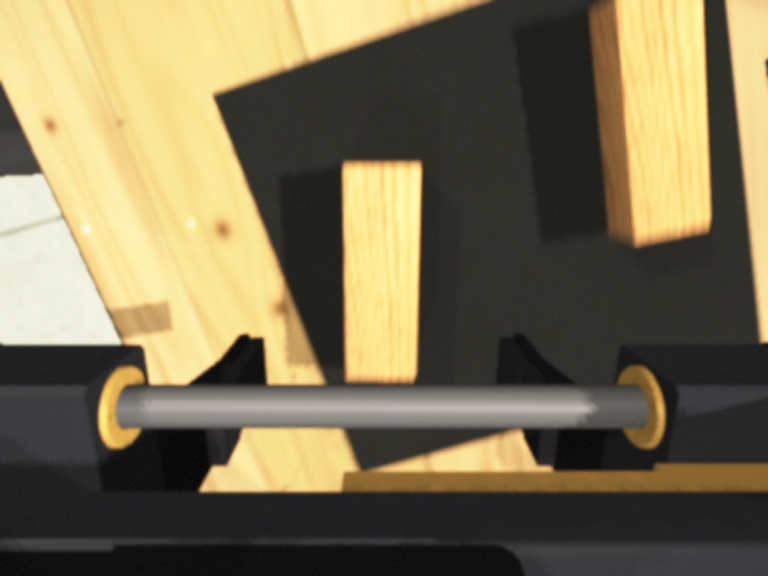

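Run:
```python
from plan import *
s=ctrl.get_state()
c=[(343,163),(421,161),(417,381),(346,381)]
w=np.array([onz("wrist",(x/1.5,y/1.5),.036,s) for x,y in c]);print(w.round(4))
print([np.linalg.norm(w[i]-w[i-1]).round(4) for i in range(4)])
u=(w[0]+w[1]-w[2]-w[3]);u/=np.linalg.norm(u);print("long",u)
far=(w[0]+w[1])/2;ctr=far-u*.0675;print(ctr)
wd=np.cross(u,[0,0,1]);
Rt=frame([0,0,-1],wd if wd[0]>0 else -wd);print(Rt[:,1])
g=[ctr[0],ctr[1],.024]
cur=plan(g,Rt,5)
# far block
c2=[(618,236),(711,236)]
```

```text
[[ 0.447  -0.242   0.036 ]
 [ 0.4903 -0.2527  0.036 ]
 [ 0.4543 -0.3859  0.036 ]
 [ 0.4098 -0.3737  0.036 ]]
[np.float64(0.1369), np.float64(0.0446), np.float64(0.138), np.float64(0.0461)]
long [0.26587726 0.96400689 0.        ]
[ 0.45069326 -0.31238917  0.036     ]
[ 0.96400689 -0.26587726  0.        ]
angle/row deg 0.1  dist/row mm 29.0  resid mm [-0.5 -0.1  0.2]
[29,0,-1,0,-0.001,0,87, 29,0,0,0,-0.001,0,87, 29,0,-1,0,-0.001,0,87, 29,0,-1,0,-0.001,0,87, 29,1,-1,0,-0.001,0,87]
```

```bash
python3 -m crank '[29,0,-1,0,0,0,87, 29,0,-1,0,0,0,87, 29,0,-1,0,0,0,87, 29,0,-1,0,0,0,87, 28,1,-1,0,0,0,87]'; python3 -m crank '[0,0,0,0,0,0,40, 0,0,0,0,0,0,40, 0,0,0,0,0,0,40, 0,0,0,0,0,0,40, 0,0,0,0,0,0,40]' 25
python3 - <<'E'
from plan import *
s=ctrl.get_state();print(s["position"],s["grip_width"],s["ft_force"])
E
```

```text
time: 2.98
position: [0.449, -0.3165, 0.1888]
tool_rot: [1.41, 1.065, -1.411]
ft_force: [0.5, -0.7, -0.7]
grip_width: 1.0
time: 3.6
position: [0.4492, -0.3162, 0.1903]
tool_rot: [1.41, 1.064, -1.41]
ft_force: [-0.3, -0.2, 1.4]
grip_width: 0.524
[ 0.44920416 -0.31622156  0.19033057] 0.5236622107911327 [-0.25981044 -0.23652544  1.42851636]
```

```bash
cat >> plan.py <<'E'
from fit import deckT
def D(x,y,z,v=None):
    v=np.load('deck.npy') if v is None else v
    M=deckT(v);return M[:3,:3]@np.array([x,y,z])+M[:3,3]
def DR(v=None):
    v=np.load('deck.npy') if v is None else v
    M=deckT(v)[:3,:3];return frame(-M[:,2],-M[:,1])
def indeck(off=.164,v=None):
    v=np.load('deck.npy') if v is None else v
    s=ctrl.get_state();Rc=R.from_rotvec(s["tool_rot"]).as_matrix();M=deckT(v)
    g=s["position"]+off*Rc[:,0]
    return M[:3,:3].T@(g-M[:3,3]), R.from_matrix(DR(v).T@Rc).as_rotvec(), M[:3,:3].T@s["ft_force"]
E
python3 - <<'E'
from plan import *
s=ctrl.get_state();Rc=R.from_rotvec(s["tool_rot"]).as_matrix()
c=plan(s["position"]+[.02,.04,.14-.164],Rc,5,40)
plan(D(.064,.10,.15),DR(),10,40,c)
E
```

```text
angle/row deg 0.0  dist/row mm 29.4  resid mm [ 0.3 -0.1  0. ]
[-28,2,-9,0,0,0,40, -28,1,-9,0,0,0,40, -28,2,-8,0,0,0,40, -28,2,-9,0,0,0,40, -28,1,-9,0,0,0,40]
angle/row deg 8.4  dist/row mm 31.6  resid mm [-0.6  0.2  0. ]
[-1,-10,-30,0.136,0.044,0.036,40, 1,-13,-29,0.136,0.044,0.036,40, 0,-17,-26,0.136,0.044,0.036,40, 2,-21,-24,0.136,0.044,0.036,40, 1,-24,-21,0.136,0.044,0.036,40]
[2,-27,-17,0.136,0.044,0.036,40, 1,-28,-13,0.136,0.044,0.036,40, 0,-30,-10,0.136,0.044,0.036,40, 0,-32,-5,0.136,0.044,0.036,40, -1,-31,-1,0.136,0.044,0.036,40]
```

```bash
python3 -m crank '[-28,2,-9,0,0,0,40, -28,1,-9,0,0,0,40, -28,2,-8,0,0,0,40, -28,2,-9,0,0,0,40, -28,1,-9,0,0,0,40]' 40; python3 -m crank '[-1,-10,-30,0.136,0.044,0.036,40, 1,-13,-29,0.136,0.044,0.036,40, 0,-17,-26,0.136,0.044,0.036,40, 2,-21,-24,0.136,0.044,0.036,40, 1,-24,-21,0.136,0.044,0.036,40]';  python3 -m crank '[2,-27,-17,0.136,0.044,0.036,40, 1,-28,-13,0.136,0.044,0.036,40, 0,-30,-10,0.136,0.044,0.036,40, 0,-32,-5,0.136,0.044,0.036,40, -1,-31,-1,0.136,0.044,0.036,40]'
python3 - <<'E'
from plan import *
print(indeck(),D(.064,.10,.15))
s=ctrl.get_state();im=ctrl.get_image("wrist");save("d_wrist.png",im,None,1.5)
print(s["position"],s["tool_rot"],s["joint_positions"].round(2))
print([m["at"] for m in ctrl.regions_of("wrist","block_b")])
im=ctrl.get_image("side");save("d_side.png",im,None,1.5)
E
```

```text
time: 4.22
position: [0.4689, -0.2755, 0.3307]
tool_rot: [1.41, 1.065, -1.41]
ft_force: [0.5, -0.7, -1.0]
grip_width: 0.515
time: 4.85
position: [0.4641, -0.1166, 0.3332]
tool_rot: [2.13, 0.569, -1.582]
ft_force: [1.3, -0.1, -1.2]
grip_width: 0.515
time: 5.48
position: [0.4593, 0.0413, 0.336]
tool_rot: [-2.671, 0.133, 1.538]
ft_force: [1.0, -1.0, -1.9]
grip_width: 0.517
(array([0.0640448 , 0.10165082, 0.14956167]), array([ 0.00727433,  0.00200274, -0.00331624]), array([-0.03592353, -0.86432853, -2.17236632])) [0.54079747 0.0321353  0.194456  ]
[0.45927456 0.04128762 0.33596069] [-2.67066038  0.13253762  1.537773  ] [ 0.73 -0.28 -0.81  2.18 -0.16  0.64 -1.68]
[[482.6, 156.7], [252.5, 201.4], [337.0, 170.1]]
```

View pics/d_wrist.png

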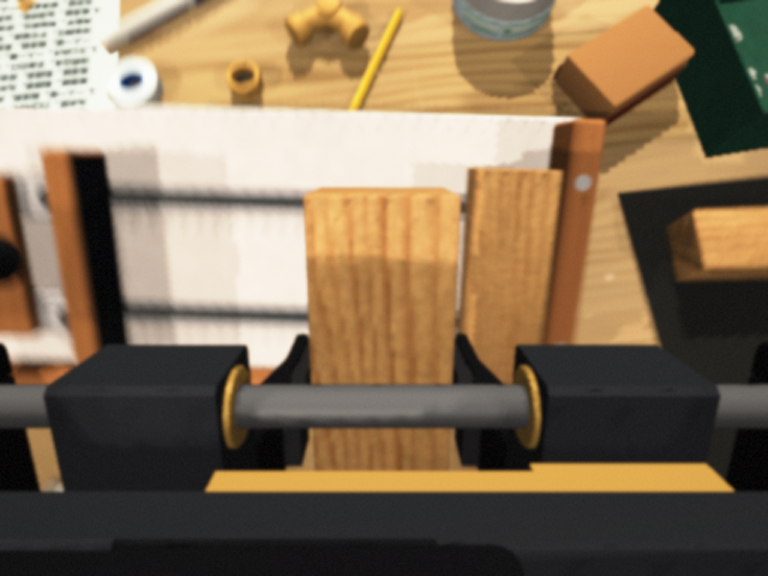

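View pics/d_side.png

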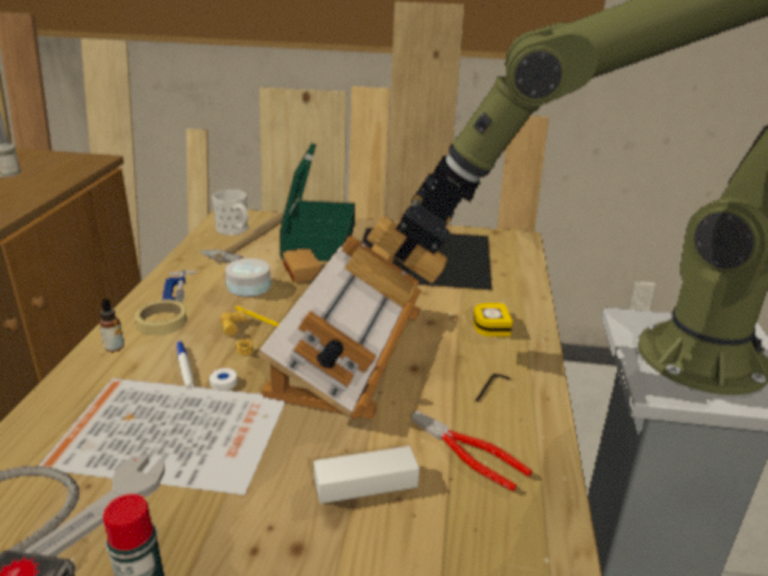

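```bash
cat > fit2.py <<'E'
from plan import *
from fit import *
from scipy.optimize import least_squares
S={'position':np.array([0.45927456,0.04128762,0.33596069]),'tool_rot':np.array([-2.67066038,0.13253762,1.537773])}
k=lambda x,y:(x/1.5,y/1.5)
O2=[('fo',k(604,121)),('fi',k(556,123)),('aul',k(469,170)),('aur',k(560,170))]
# (model pt of bar etc.)
def res(v,full=False):
    m=model(v);M=deckT(v);r=[];W=lambda p:M[:3,:3]@np.array(p)+M[:3,3]
    for c,kk,p in obs: r+=list((proj(c,W(m[kk]))[0]-p)*1.0)
    for kk,p in O2: r+=list((proj('wrist',W(m[kk]),S)[0]-p)*.7)
    ya=v[5]
    # deck upper edge: points on line
    a,b=proj('wrist',[W((.165,.1,0)),W((.165,.25,0))],S)
    for p in (k(400,114),k(130,109)):
        t=(p[0]-a[0])/(b[0]-a[0]);r.append((a[1]+t*(b[1]-a[1])-p[1])*.7)
    a,b=proj('wrist',[W((0,.13,0)),W((0,.2,0))],S)
    p=k(265,369);t=(p[0]-a[0])/(b[0]-a[0]);r.append((a[1]+t*(b[1]-a[1])-p[1])*.7)
    a,b=proj('wrist',[W((.05,ya+.045,.034)),W((.1,ya+.045,.034))],S)
    p=k(465,350);t=(p[1]-a[1])/(b[1]-a[1]);r.append((a[0]+t*(b[0]-a[0])-p[0])*.7)
    yj=.275-v[4]
    a,b=proj('wrist',[W((.05,yj,.0375)),W((.1,yj,.0375))],S)
    for p in(k(76,160),k(100,340)):
        t=(p[1]-a[1])/(b[1]-a[1]);r.append((a[0]+t*(b[0]-a[0])-p[0])*.7)
    a,b=proj('wrist',[W((.05,0,.034)),W((.1,0,.034))],S)
    p=k(548,330);t=(p[1]-a[1])/(b[1]-a[1]);r.append((a[0]+t*(b[0]-a[0])-p[0])*.7)
    return r
q=least_squares(res,np.load('deck.npy'),loss='soft_l1');print(np.round(q.x,4),q.cost)
e=np.array(res(q.x));n=2*len(obs)
for o,x in zip(obs,e[:n].reshape(-1,2)):print(o[:2],x.round(1))
for o,x in zip(O2,e[n:n+2*len(O2)].reshape(-1,2)):print('w',o[0],x.round(1))
print('edges up,up,ledge,aleft,bar,bar,fi',e[n+2*len(O2):].round(1))
J=q.jac;print('sd',np.sqrt(np.diag(np.linalg.inv(J.T@J))).round(4))
np.save('deck2.npy',q.x)
E
python3 fit2.py
```

```text
[ 0.5463 -0.0626  0.032  -0.1175  0.016   0.0011  0.3564] 39.302339209668375
('top', 'ul') [-0.3 -0.1]
('top', 'ledL') [0. 2.]
('top', 'fo') [-0.9  2.1]
('top', 'fi') [-1.8  1.5]
('top', 'aul') [-1.5  2.4]
('top', 'aur') [-0.9  2.8]
('top', 'all') [-2.1  0.7]
('top', 'knob') [-0.8  0.2]
('side', 'ul') [-0.8 -1. ]
('side', 'aul0') [-2.9  0.7]
('side', 'all0') [-3.5  2.4]
('side', 'knob') [-2.   0.3]
w fo [ 0.2 -4.7]
w fi [ 6.2 -5.8]
w aul [ 3.3 -0.2]
w aur [0.3 0.2]
edges up,up,ledge,aleft,bar,bar,fi [ 0.4  1.6  0.5 -0.  -0.4  1.8 -1.3]
sd [0.0011 0.0016 0.0016 0.0057 0.0022 0.0014 0.0026]
```

```bash
sed -i "s/('fi',k(556,123)),//; s/p=k(548,330);.*$/r.append(0)/; s/least_squares(res,np.load('deck.npy')/least_squares(res,np.r_[np.load('deck.npy')[:7],.16]/" fit2.py
sed -i "s/'fo':(.165,-.018,.034),'fi':(.165,0,.034)/'fo':(v[7] if len(v)>7 else .165,-.018,.034),'fi':(v[7] if len(v)>7 else .165,0,.034)/" fit.py; python3 fit2.py
python3 - <<'E'
from plan import *
v=np.load('deck2.npy');import fit
S={'position':np.array([0.45927456,0.04128762,0.33596069]),'tool_rot':np.array([-2.67066038,0.13253762,1.537773])}
im=cv2.imread('pics/d_wrist.png');top=cv2.imread('pics/a_top.png')
yj=.275-v[4];ya=v[5]
segs=[((0,0,0),(0,.36,0)),((.165,0,0),(.165,.36,0)),((0,0,0),(.165,0,0)),((0,0,.034),(.165,0,.034)),((0,-.018,.034),(.165,-.018,.034)),((0,ya+.045,.034),(.135,ya+.045,.034)),((.135,ya,.034),(.135,ya+.045,.034)),((.01,yj,.0375),(.14,yj,.0375)),((.01,yj,0),(.14,yj,0)),((.01,yj+.016,.0375),(.14,yj+.016,.0375)),((-.014,0,.022),(-.014,.36,.022)),((0,0,.022),(0,.36,.022))]
for im_,n,f in((im,'wrist',1.5),):
    for a,b in segs:
        p=proj(n,[D(*a,v),D(*b,v)],S)*f;cv2.line(im_,tuple(int(t) for t in p[0]),tuple(int(t) for t in p[1]),(0,255,0),1)
cv2.imwrite('pics/e_w.png',im)
t=cv2.resize(top[135:275,170:420],None,fx=3.2,fy=3.2)
for a,b in segs:
    p=(proj('top',[D(*a,v),D(*b,v)])-[170,135])*3.2;cv2.line(t,tuple(int(q) for q in p[0]),tuple(int(q) for q in p[1]),(0,255,0),1)
cv2.imwrite('pics/e_t.png',t)
E
```

```text
[ 0.5466 -0.0636  0.0325 -0.116   0.0154  0.0022  0.3573  0.1602] 26.77520154866755
('top', 'ul') [-0.4 -0.2]
('top', 'ledL') [0. 2.]
('top', 'fo') [-0.9  3.4]
('top', 'fi') [-1.7  2.8]
('top', 'aul') [-1.5  2.3]
('top', 'aur') [-0.9  2.6]
('top', 'all') [-2.1  0.6]
('top', 'knob') [-0.7  0.2]
('side', 'ul') [-0.8 -1.2]
('side', 'aul0') [-3.   0.6]
('side', 'all0') [-3.6  2.2]
('side', 'knob') [-1.9  0.1]
w fo [ 0.5 -0.8]
w aul [ 3.2 -0.7]
w aur [ 0.3 -0.3]
edges up,up,ledge,aleft,bar,bar,fi [-0.   1.3  0.3 -0.  -0.5  1.8  0. ]
sd [0.0011 0.0018 0.0015 0.0058 0.0023 0.0016 0.0028 0.0017]
```

View pics/e_w.png

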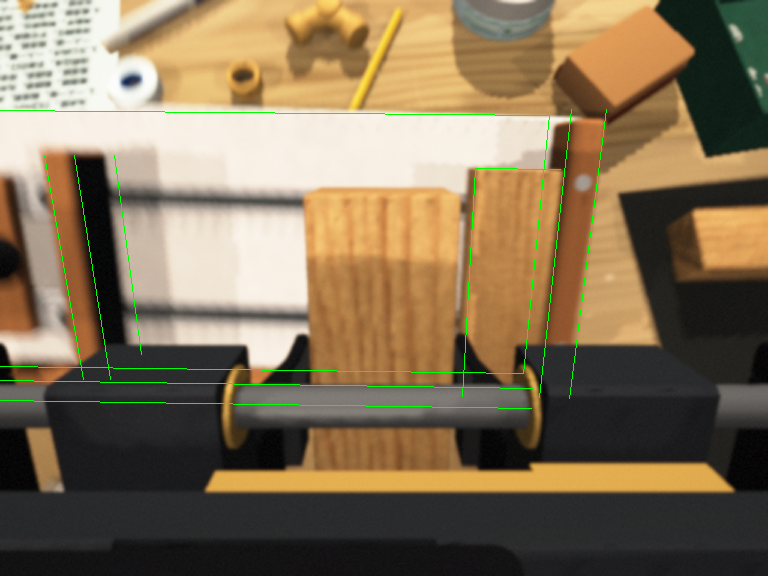

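View pics/e_t.png

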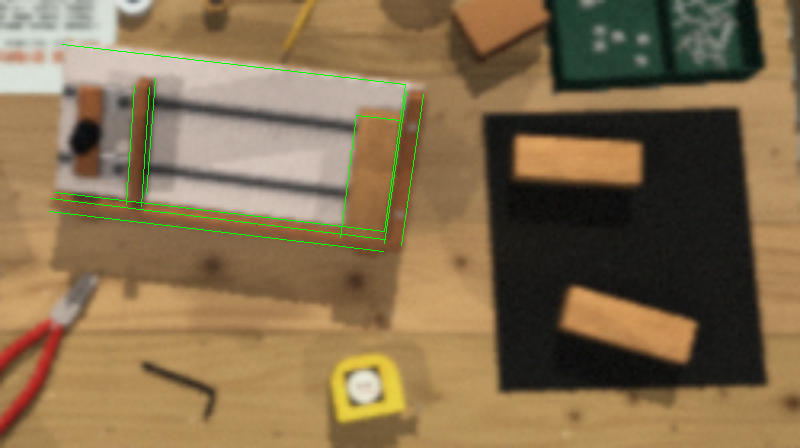

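```bash
sed -i "s/    return r$/    r.append((v[3]+.103)\/.003);return r/" fit2.py; python3 fit2.py | egrep '^\[|edges|^sd|w '; cp deck2.npy deck.npy
python3 - <<'E'
from plan import *
print(indeck()); 
plan(D(.068,.10,.034),DR(),5,40)
E
```

```text
[ 0.5479 -0.0655  0.032  -0.1064  0.0146  0.003   0.3586  0.1592] 28.52672165945694
w fo [ 0.5 -0.8]
w aul [ 3.  -1.3]
w aur [-0.1 -1.3]
edges up,up,ledge,aleft,bar,bar,fi [-0.2  2.2  0.5  0.4 -0.6  2.4  0.  -1.1]
sd [0.0011 0.0016 0.0015 0.0043 0.0022 0.0016 0.0027 0.0017]
(array([0.06603166, 0.09861322, 0.14915616]), array([-0.00900384,  0.00077222, -0.00860522]), array([-0.44596305, -1.16299868, -0.39777962]))
angle/row deg 0.2  dist/row mm 23.0  resid mm [ 0.1  0.2 -0.1]
[23,0,0,0.002,-0,0.002,40, 23,-1,-1,0.002,-0,0.002,40, 23,0,0,0.002,-0,0.002,40, 23,-1,-1,0.002,-0,0.002,40, 23,0,0,0.002,-0,0.002,40]
```

```bash
python3 -m crank '[23,0,-1,0.002,0,0.002,40, 23,-1,-1,0.002,0,0.002,40, 23,0,-1,0.002,0,0.002,40, 23,-1,-1,0.002,0,0.002,40, 20,0,-1,0.002,0,0.002,40]'; python3 -m crank '[1,0,0,0,0,0,40, 1,0,0,0,0,0,40, 1,0,0,0,0,0,40, 1,0,0,0,0,0,40,1,0,0,0,0,0,40]'
python3 - <<'E'
from plan import *
print(indeck())
E
```

```text
time: 6.25
position: [0.5205, 0.0341, 0.2405]
tool_rot: [-2.667, 0.152, 1.541]
ft_force: [0.4, -0.6, 0.4]
grip_width: 0.511
time: 6.88
position: [0.5225, 0.0358, 0.2376]
tool_rot: [-2.669, 0.15, 1.538]
ft_force: [-0.0, -0.8, -1.1]
grip_width: 0.519
(array([0.07188992, 0.09771638, 0.0320843 ]), array([0.00595286, 0.00137607, 0.00211159]), array([-0.48878517, -0.76097391, -0.95834621]))
```

Still ~8 mm above; step down watching the force.

```bash
for i in 1 2; do python3 -m crank '[1,0,0,0,0,0,40, 1,0,0,0,0,0,40, 1,0,0,0,0,0,40, 1,0,0,0,0,0,40,0,0,0,0,0,0,40]'
python3 - <<'E'
from plan import *
a,b,c=indeck();print(a.round(4),b.round(4),c.round(2))
E
done
```

```text
time: 7.5
position: [0.5246, 0.0357, 0.2338]
tool_rot: [-2.668, 0.149, 1.539]
ft_force: [-0.2, -0.2, -1.5]
grip_width: 0.512
[0.0716 0.0979 0.0277] [0.0063 0.0005 0.0013] [-0.93 -0.2  -1.17]
time: 8.12
position: [0.526, 0.0366, 0.2324]
tool_rot: [-2.672, 0.154, 1.542]
ft_force: [-35.8, 0.8, 40.3]
grip_width: 0.509
[0.0721 0.0981 0.0258] [0.0037 0.0005 0.0066] [-10.72  -2.99  52.75]
```

```bash
python3 -m crank '[-2,0,0,0,0,0,40, 0,0,1,0,0,0,40, 0,0,1,0,0,0,40, 0,0,1,0,0,0,40,0,0,0,0,0,0,40]'
cat > st.py <<'E'
from plan import *
a,b,c=indeck();print(a.round(4),b.round(4),c.round(2))
E
python3 st.py;  python3 -m crank '[0,0,1,0,0,0,40, 0,0,1,0,0,0,40, 0,0,1,0,0,0,40, 0,0,0,0,0,0,40,0,0,0,0,0,0,40]'; python3 st.py
```

```text
time: 8.75
position: [0.5242, 0.0357, 0.2318]
tool_rot: [-2.67, 0.148, 1.534]
ft_force: [3.6, -0.8, 4.6]
grip_width: 0.512
[0.0709 0.0981 0.0261] [0.0067 0.004  0.0005] [ 5.51 -0.44  2.18]
time: 9.38
position: [0.5232, 0.0356, 0.2317]
tool_rot: [-2.673, 0.148, 1.528]
ft_force: [9.9, -3.3, 4.7]
grip_width: 0.516
[0.0707 0.0979 0.0266] [ 0.0075  0.0083 -0.0001] [11.18 -2.18 -1.08]
```

```bash
python3 -m crank '[0,0,-1,0,0,0,56, 0,0,0,0,0,0,56, 0,0,0,0,0,0,56, -15,0,0,0,0,0,56, -20,0,0,0,0,0,56]'; python3 st.py;  python3 -m crank '[-25,0,0,0,0,0,56, -30,0,0,0,0,0,80, -30,0,0,0,0,0,87, -30,0,0,0,0,0,87, 0,0,0,0,0,0,87]'
python3 - <<'E'
from plan import *
print(indeck())
s=ctrl.get_state();im=ctrl.get_image("wrist");save("f_w.png",im,None,1.5);print(s)
im=ctrl.get_image("side");save("f_s.png",im,(160,140,360,290),4)
E
```

```text
time: 10.0
position: [0.503, 0.0382, 0.2592]
tool_rot: [-2.665, 0.147, 1.542]
ft_force: [-1.1, -0.1, 0.9]
grip_width: 0.645
[0.065  0.0984 0.0606] [ 0.0062 -0.0022  0.0001] [-0.54 -0.22  1.31]
time: 10.62
position: [0.4515, 0.0467, 0.3514]
tool_rot: [-2.674, 0.141, 1.538]
ft_force: [-0.6, 0.5, 0.4]
grip_width: 0.97
(array([0.0669557 , 0.10150611, 0.16644605]), array([ 0.00023715,  0.00333888, -0.00142089]), array([-0.35133308,  0.46288493,  0.64166938]))
{'time': 10.625, 'joint_positions': array([ 0.62609153, -0.29868182, -0.72392579,  2.17633293, -0.12916794,
        0.67651942, -1.72496947]), 'qd': array([ 0.13621641,  0.02034555, -0.11517354,  0.01654216, -0.02874956,
       -0.01306801,  0.02661246]), 'joint_torque': array([ -1.49769802, -10.81903249,   7.28923917, -31.7654407 ,
         0.56408331,  -2.42743827,  -0.28261621]), 'position': array([0.451528  , 0.04665469, 0.35136467]), 'tool_rot': array([-2.67384297,  0.14063735,  1.53767021]), 'ft_force': array([-0.57241507,  0.52664128,  0.38003544]), 'torque': array([0.13198077, 0.5808805 , 0.0576343 ]), 'grip_width': 0.9700892362373322}
```

View pics/f_w.png

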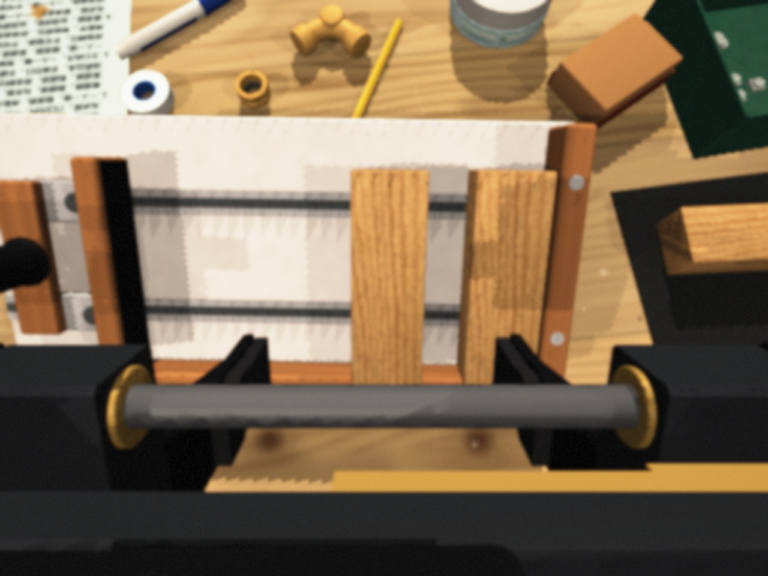

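View pics/f_s.png

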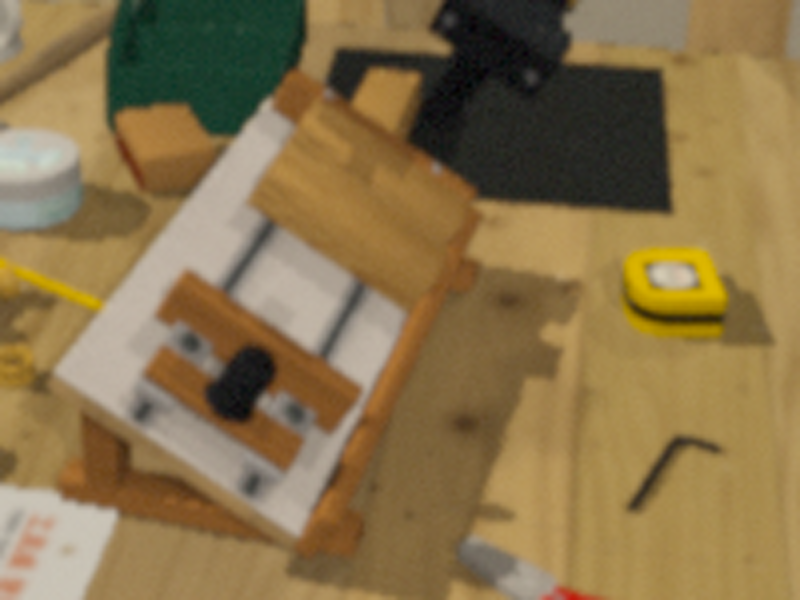

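Run:
```python
from plan import *
plan([.625,-.2745,.17],frame([0,0,-1],[.9987,-.053,0]),10)
```

```text
angle/row deg 9.7  dist/row mm 36.4  resid mm [-0.4 -0.   0.5]
[12,30,-17,-0.159,-0.04,-0.042,87, 10,33,-13,-0.159,-0.04,-0.042,87, 8,34,-7,-0.159,-0.04,-0.042,87, 6,36,-3,-0.159,-0.04,-0.042,87, 5,36,4,-0.159,-0.04,-0.042,87]
[3,35,8,-0.159,-0.04,-0.042,87, 3,34,14,-0.159,-0.04,-0.042,87, 2,30,20,-0.159,-0.04,-0.042,87, 1,28,23,-0.159,-0.04,-0.042,87, 2,24,28,-0.159,-0.04,-0.042,87]
```

```bash
python3 -m crank '[12,30,-17,-0.159,-0.04,-0.042,87, 10,33,-13,-0.159,-0.04,-0.042,87, 8,34,-7,-0.159,-0.04,-0.042,87, 6,36,-3,-0.159,-0.04,-0.042,87, 5,36,4,-0.159,-0.04,-0.042,87]';  python3 -m crank '[3,35,8,-0.159,-0.04,-0.042,87, 3,34,14,-0.159,-0.04,-0.042,87, 2,30,20,-0.159,-0.04,-0.042,87, 1,28,23,-0.159,-0.04,-0.042,87, 2,24,28,-0.159,-0.04,-0.042,87]'
python3 - <<'E'
from plan import *
s=ctrl.get_state();im=ctrl.get_image("wrist");save("g_w.png",im,None,1.5);print(s["position"],s["joint_positions"].round(2))
E
```

```text
time: 11.35
position: [0.5381, -0.1187, 0.3413]
tool_rot: [2.054, 0.655, -1.508]
ft_force: [0.4, 0.2, 0.6]
grip_width: 1.001
time: 11.98
position: [0.6243, -0.2794, 0.3335]
tool_rot: [1.25, 1.182, -1.242]
ft_force: [0.0, 0.3, 1.1]
grip_width: 0.999
[ 0.62434776 -0.27944852  0.33350123] [ 0.66  0.46 -0.38  1.44  0.17  1.27  0.22]
```

View pics/g_w.png

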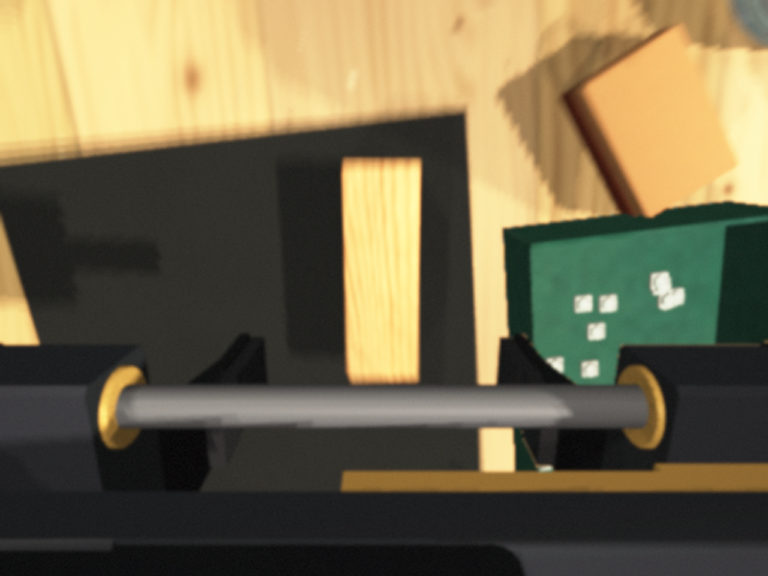

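Run:
```python
from plan import *
s=ctrl.get_state()
c=[(342,158),(421,158),(419,382),(347,382)]
w=np.array([onz("wrist",(x/1.5,y/1.5),.036,s) for x,y in c]);print(w.round(4))
print([np.linalg.norm(w[i]-w[i-1]).round(4) for i in range(4)])
u=(w[0]+w[1]-w[2]-w[3]);u/=np.linalg.norm(u)
ctr=w.mean(0);print(u,ctr)
wd=np.cross(u,[0,0,1]);Rt=frame([0,0,-1],wd)
plan([ctr[0],ctr[1],.025],Rt,5)
```

```text
[[ 0.6079 -0.2117  0.036 ]
 [ 0.6527 -0.2139  0.036 ]
 [ 0.6477 -0.3541  0.036 ]
 [ 0.601  -0.3517  0.036 ]]
[np.float64(0.1401), np.float64(0.0448), np.float64(0.1402), np.float64(0.0468)]
[0.04273937 0.99908626 0.        ] [ 0.62731379 -0.28285355  0.036     ]
angle/row deg 0.1  dist/row mm 28.6  resid mm [-0.1 -0.2 -0. ]
[29,0,0,-0.001,0.001,-0.001,87, 28,1,-1,-0.001,0.001,-0.001,87, 29,0,0,-0.001,0.001,-0.001,87, 28,0,-1,-0.001,0.001,-0.001,87, 29,1,0,-0.001,0.001,-0.001,87]
```

```bash
python3 -m crank '[29,0,0,0,0,0,80, 29,1,-1,0,0,0,80, 29,0,0,0,0,0,80, 28,0,0,0,0,0,80, 27,1,0,0,0,0,80]'; python3 -m crank '[0,0,0,0,0,0,40, 0,0,0,0,0,0,40, 0,0,0,0,0,0,40, 0,0,0,0,0,0,40, 0,0,0,0,0,0,40]' 40
python3 - <<'E'
from plan import *
s=ctrl.get_state();print(s["position"],s["grip_width"],s["ft_force"])
Rc=R.from_rotvec(s["tool_rot"]).as_matrix()
c=plan(s["position"]+[-.02,.0,.15-.164],Rc,5,40)
c=plan(D(.070,.18,.12),DR(),15,40,c)
E
```

```text
time: 12.65
position: [0.6264, -0.2773, 0.1907]
tool_rot: [1.256, 1.179, -1.245]
ft_force: [0.4, -0.2, 0.4]
grip_width: 0.918
time: 13.28
position: [0.6281, -0.2755, 0.1939]
tool_rot: [1.249, 1.176, -1.244]
ft_force: [-1.5, 0.3, 3.0]
grip_width: 0.515
[ 0.62812609 -0.27552933  0.19388355] 0.5149807462121498 [-1.48027798  0.26859779  3.03031658]
angle/row deg 0.0  dist/row mm 30.3  resid mm [-0.1 -0.   0.1]
[-30,-4,0,0,0,0,40, -30,-4,0,0,0,0,40, -30,-4,1,0,0,0,40, -30,-4,0,0,0,0,40, -30,-4,0,0,0,0,40]
angle/row deg 6.5  dist/row mm 27.7  resid mm [ 0.1 -0.1  0.6]
[2,-9,-26,0.106,0.027,0.028,40, 2,-13,-25,0.106,0.027,0.028,40, 3,-15,-23,0.106,0.027,0.028,40, 2,-17,-22,0.106,0.027,0.028,40, 3,-19,-19,0.106,0.027,0.028,40]
[3,-22,-17,0.106,0.027,0.028,40, 2,-23,-15,0.106,0.027,0.028,40, 3,-25,-12,0.106,0.027,0.028,40, 1,-26,-10,0.106,0.027,0.028,40, 1,-27,-6,0.106,0.027,0.028,40]
[1,-28,-4,0.106,0.027,0.028,40, 0,-27,-1,0.106,0.027,0.028,40, -1,-28,3,0.106,0.027,0.028,40, -2,-27,5,0.106,0.027,0.028,40, -2,-27,8,0.106,0.027,0.028,40]
```

```bash
python3 -m crank '[-30,-4,0,0,0,0,40, -30,-4,0,0,0,0,40, -30,-4,1,0,0,0,40, -30,-4,0,0,0,0,40, -30,-4,0,0,0,0,40]'
python3 - <<'E'
from plan import *
plan(D(.088,.18,.12),DR(),15,40)
E
```

```text
time: 13.9
position: [0.6069, -0.2745, 0.3437]
tool_rot: [1.249, 1.177, -1.244]
ft_force: [0.2, -0.2, -0.6]
grip_width: 0.516
angle/row deg 6.5  dist/row mm 27.3  resid mm [ 0.1 -0.1 -0.1]
[1,-8,-26,0.106,0.027,0.028,40, 2,-12,-25,0.106,0.027,0.028,40, 2,-13,-23,0.106,0.027,0.028,40, 2,-17,-22,0.106,0.027,0.028,40, 3,-18,-20,0.106,0.027,0.028,40]
[2,-21,-18,0.106,0.027,0.028,40, 2,-22,-15,0.106,0.027,0.028,40, 2,-24,-13,0.106,0.027,0.028,40, 1,-25,-11,0.106,0.027,0.028,40, 1,-26,-7,0.106,0.027,0.028,40]
[1,-27,-5,0.106,0.027,0.028,40, 0,-28,-2,0.106,0.027,0.028,40, -1,-27,1,0.106,0.027,0.028,40, -2,-27,4,0.106,0.027,0.028,40, -3,-26,7,0.106,0.027,0.028,40]
```

```bash
python3 -m crank '[1,-8,-26,0.106,0.027,0.028,40, 2,-12,-25,0.106,0.027,0.028,40, 2,-13,-23,0.106,0.027,0.028,40, 2,-17,-22,0.106,0.027,0.028,40, 3,-18,-20,0.106,0.027,0.028,40]'; python3 -m crank '[2,-21,-18,0.106,0.027,0.028,40, 2,-22,-15,0.106,0.027,0.028,40, 2,-24,-13,0.106,0.027,0.028,40, 1,-25,-11,0.106,0.027,0.028,40, 1,-26,-7,0.106,0.027,0.028,40]';  python3 -m crank '[1,-27,-5,0.106,0.027,0.028,40, 0,-28,-2,0.106,0.027,0.028,40, -1,-27,1,0.106,0.027,0.028,40, -2,-27,4,0.106,0.027,0.028,40, -3,-26,7,0.106,0.027,0.028,40]'
python3 - <<'E'
from plan import *
a,b,c=indeck();print(a.round(4),b.round(4),c.round(2))
s=ctrl.get_state();im=ctrl.get_image("wrist");save("h_w.png",im,None,1.5);print(s["position"],s["joint_positions"].round(2))
plan(D(.088,.18,.036),DR(),5,40)
E
```

```text
time: 14.52
position: [0.5717, -0.1421, 0.3352]
tool_rot: [1.798, 0.853, -1.435]
ft_force: [-0.8, -1.0, -1.2]
grip_width: 0.516
time: 15.15
position: [0.5364, -0.0108, 0.3288]
tool_rot: [2.315, 0.415, -1.557]
ft_force: [-0.9, 0.3, -0.8]
grip_width: 0.512
time: 15.78
position: [0.5011, 0.1214, 0.3211]
tool_rot: [-2.67, 0.149, 1.53]
ft_force: [0.0, -0.3, -0.7]
grip_width: 0.509
[0.0881 0.1809 0.1196] [ 0.0091  0.0063 -0.0003] [-0.28 -0.26 -0.6 ]
[0.50106284 0.12141934 0.32114268] [ 0.32 -0.05 -0.67  2.09  0.33  0.64 -2.26]
angle/row deg 0.1  dist/row mm 16.9  resid mm [ 0.1 -0.1 -0.3]
[17,1,0,-0.002,-0.001,0.001,40, 17,1,-1,-0.002,-0.001,0.001,40, 17,1,0,-0.002,-0.001,0.001,40, 16,1,0,-0.002,-0.001,0.001,40, 17,1,-1,-0.002,-0.001,0.001,40]
```

View pics/h_w.png

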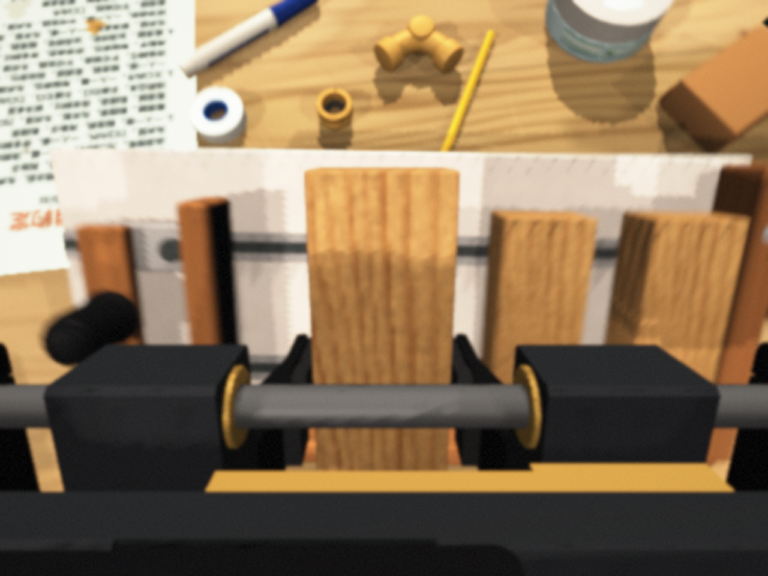

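```bash
python3 -m crank '[17,1,0,0,0,0,40, 17,1,-1,0,0,0,40, 17,1,0,0,0,0,40, 16,0,0,0,0,0,40, 15,0,0,0,0,0,40]'; python3 st.py; python3 -m crank '[1,0,0,0,0,0,40, 1,0,0,0,0,0,40, 1,0,0,0,0,0,40, 1,0,0,0,0,0,40,0,0,0,0,0,0,40]'; python3 st.py
```

```text
time: 16.45
position: [0.5436, 0.1125, 0.2502]
tool_rot: [-2.671, 0.145, 1.534]
ft_force: [-1.1, 0.4, -0.6]
grip_width: 0.514
[0.0897 0.1767 0.0365] [ 0.0048  0.0042 -0.0008] [-1.24  0.33  0.06]
time: 17.08
position: [0.5454, 0.1126, 0.2475]
tool_rot: [-2.671, 0.146, 1.533]
ft_force: [-0.1, -0.5, -1.0]
grip_width: 0.509
[0.0901 0.1769 0.0333] [ 0.0061  0.0052 -0.0008] [-0.51 -0.5  -0.82]
```

```bash
python3 -m crank '[1,0,0,0,0,0,40, 1,0,0,0,0,0,40, 1,0,0,0,0,0,40, 0,0,0,0,0,0,40,0,0,0,0,0,0,40]'; python3 st.py
```

```text
time: 17.7
position: [0.5469, 0.1125, 0.2449]
tool_rot: [-2.671, 0.146, 1.533]
ft_force: [-2.2, -0.7, 1.7]
grip_width: 0.516
[0.0901 0.177  0.0303] [ 0.006   0.005  -0.0007] [-1.03 -0.93  2.5 ]
```

Just touching. Now slide down slope.

```bash
python3 -m crank '[0,0,2,0,0,0,40, 0,0,2,0,0,0,40, 0,0,1,0,0,0,40, 0,0,1,0,0,0,40,0,0,0,0,0,0,40]'; python3 st.py; python3 -m crank '[0,0,1,0,0,0,40, 0,0,1,0,0,0,40, 0,0,1,0,0,0,40, 0,0,0,0,0,0,40,0,0,0,0,0,0,40]'; python3 st.py
```

```text
time: 18.32
position: [0.5419, 0.1133, 0.242]
tool_rot: [-2.671, 0.145, 1.532]
ft_force: [0.4, 0.1, 4.8]
grip_width: 0.516
[0.0844 0.1774 0.0303] [ 0.006   0.0056 -0.0014] [2.72 0.15 3.95]
time: 18.95
position: [0.5394, 0.1134, 0.2404]
tool_rot: [-2.671, 0.145, 1.532]
ft_force: [0.2, 0.4, 4.7]
grip_width: 0.516
[0.0813 0.1772 0.0303] [ 0.0061  0.0055 -0.0012] [2.48 0.45 4.04]
```

```bash
python3 -m crank '[0,0,1,0,0,0,40, 0,0,1,0,0,0,40, 0,0,1,0,0,0,40, 0,0,0,0,0,0,40,0,0,0,0,0,0,40]'; python3 st.py;python3 -m crank '[0,0,1,0,0,0,40, 0,0,1,0,0,0,40, 0,0,1,0,0,0,40, 0,0,0,0,0,0,40,0,0,0,0,0,0,40]'; python3 st.py
```

```text
time: 19.58
position: [0.5368, 0.1137, 0.239]
tool_rot: [-2.671, 0.146, 1.532]
ft_force: [-0.4, 0.4, 6.0]
grip_width: 0.515
[0.0784 0.1772 0.0303] [ 0.0061  0.0056 -0.0011] [2.6  0.37 5.44]
time: 20.2
position: [0.5342, 0.114, 0.2375]
tool_rot: [-2.671, 0.145, 1.532]
ft_force: [-0.9, 0.0, 6.0]
grip_width: 0.514
[0.0754 0.1772 0.0303] [ 0.006   0.0056 -0.0011] [ 2.21 -0.07  5.6 ]
```

```bash
for i in 1 2; do python3 -m crank '[0,0,1,0,0,0,40, 0,0,1,0,0,0,40, 0,0,0,0,0,0,40, 0,0,0,0,0,0,40,0,0,0,0,0,0,40]'; python3 st.py; done
```

```text
time: 20.82
position: [0.5325, 0.1142, 0.2365]
tool_rot: [-2.671, 0.146, 1.532]
ft_force: [1.0, 0.3, 5.6]
grip_width: 0.514
[0.0735 0.1772 0.0303] [ 0.0061  0.0057 -0.0011] [3.62 0.44 4.32]
time: 21.45
position: [0.5308, 0.1144, 0.2355]
tool_rot: [-2.671, 0.145, 1.532]
ft_force: [0.1, 0.1, 4.8]
grip_width: 0.514
[0.0715 0.1772 0.0303] [ 0.006   0.0057 -0.0011] [2.42 0.08 4.09]
```

```bash
for i in 1 2; do python3 -m crank '[0,0,1,0,0,0,40, 0,0,1,0,0,0,40, 0,0,0,0,0,0,40, 0,0,0,0,0,0,40,0,0,0,0,0,0,40]'; python3 st.py; done
python3 - <<'E'
from plan import *
im=ctrl.get_image("wrist");save("i_w.png",im,None,1.5)
E
```

```text
time: 22.08
position: [0.5291, 0.1146, 0.2345]
tool_rot: [-2.672, 0.145, 1.532]
ft_force: [0.1, 0.5, 6.0]
grip_width: 0.515
[0.0695 0.1772 0.0303] [ 0.0061  0.0058 -0.0011] [3.06 0.49 5.12]
time: 22.7
position: [0.5274, 0.1148, 0.2335]
tool_rot: [-2.671, 0.145, 1.532]
ft_force: [0.7, 0.5, 5.2]
grip_width: 0.516
[0.0675 0.1773 0.0302] [ 0.0061  0.0058 -0.0011] [3.19 0.62 4.17]
```

View pics/i_w.png

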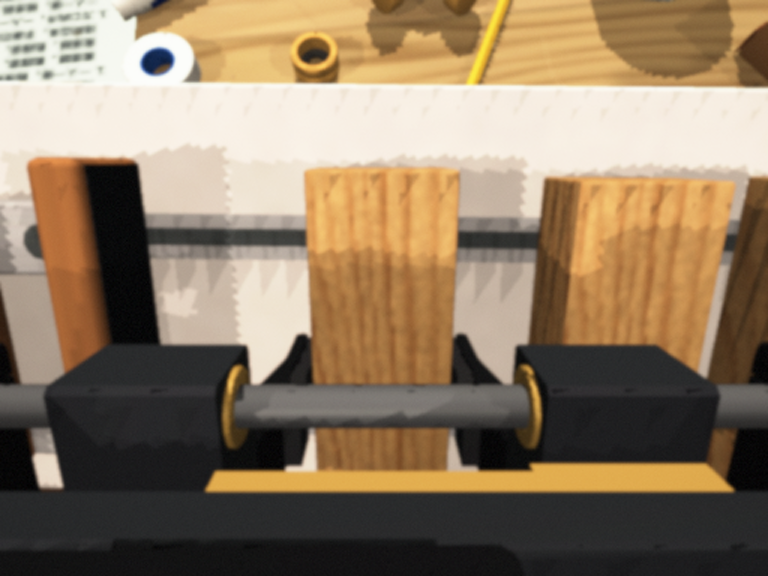

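```bash
python3 -m crank '[0,0,1,0,0,0,40, 0,0,1,0,0,0,40, 0,0,0,0,0,0,40, 0,0,0,0,0,0,40,0,0,0,0,0,0,40]'; python3 st.py;python3 -m crank '[0,0,1,0,0,0,40, 0,0,0,0,0,0,40, 0,0,0,0,0,0,40, 0,0,0,0,0,0,40,0,0,0,0,0,0,40]'; python3 st.py
```

```text
time: 23.38
position: [0.5257, 0.115, 0.2325]
tool_rot: [-2.671, 0.145, 1.532]
ft_force: [0.3, 0.2, 5.9]
grip_width: 0.518
[0.0656 0.1773 0.0302] [ 0.0061  0.0058 -0.0012] [3.15 0.21 4.93]
time: 24.0
position: [0.5252, 0.115, 0.2323]
tool_rot: [-2.672, 0.145, 1.53]
ft_force: [-0.4, 0.1, 6.6]
grip_width: 0.511
[0.0652 0.1773 0.0304] [ 0.0064  0.0067 -0.0014] [2.92 0.03 5.92]
```

```bash
python3 -m crank '[0,0,1,0,0,0,40, 0,0,1,0,0,0,40, 0,0,0,0,0,0,40, 0,0,0,0,0,0,40,0,0,0,0,0,0,40]'; python3 st.py
```

```text
time: 24.62
position: [0.5246, 0.1149, 0.2323]
tool_rot: [-2.673, 0.145, 1.526]
ft_force: [4.8, -0.5, 5.1]
grip_width: 0.514
[0.065  0.1772 0.0306] [ 0.0071  0.0093 -0.0019] [6.73 0.05 1.97]
```

```bash
python3 -m crank '[0,0,-1,0,0,0,60, 0,0,0,0,0,0,60, 0,0,0,0,0,0,60, -15,0,0,0,0,0,60, -20,0,0,0,0,0,60]'; python3 st.py;  python3 -m crank '[-25,0,0,0,0,0,60, -25,10,-3,0,0,0,60, -25,-10,-5,0,0,0,60, 0,-20,0,0,0,0,60, 0,0,0,0,0,0,60]'
python3 - <<'E'
from plan import *
print(indeck())
s=ctrl.get_state();im=ctrl.get_image("wrist");save("j_w.png",im,None,1.5);print(s['position'],s['tool_rot'],s['joint_positions'].round(2))
print(ctrl.mark_of("wrist","jaw_knob"))
im=ctrl.get_image("side");save("j_s.png",im,(160,140,360,290),4);print(ctrl.mark_of("side","jaw_knob"))
E
```

```text
time: 25.25
position: [0.5054, 0.1168, 0.2605]
tool_rot: [-2.669, 0.146, 1.537]
ft_force: [0.7, -0.9, 0.3]
grip_width: 0.69
[0.0613 0.1769 0.0647] [ 0.006   0.0021 -0.0007] [ 0.83 -0.8  -0.17]
time: 25.88
position: [0.4773, 0.1412, 0.3302]
tool_rot: [-2.672, 0.142, 1.534]
ft_force: [0.1, 0.2, -0.3]
grip_width: 0.69
(array([0.07013827, 0.19841539, 0.14031747]), array([ 0.00359561,  0.00484968, -0.0022319 ]), array([-0.09752823,  0.2032777 , -0.25408868]))
[0.47732164 0.1412282  0.33020265] [-2.67223102  0.14206255  1.53383238] [ 0.32 -0.11 -0.71  2.11  0.29  0.67 -2.27]
[{'at': [95.5, 190.8], 'confidence': 0.84}]
[{'at': [218.1, 234.2], 'confidence': 0.69}]
```

View pics/j_w.png

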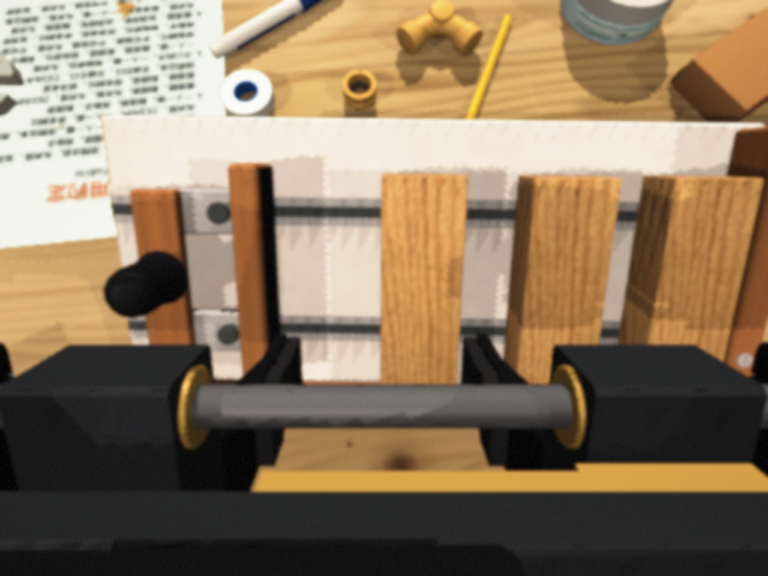

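View pics/j_s.png

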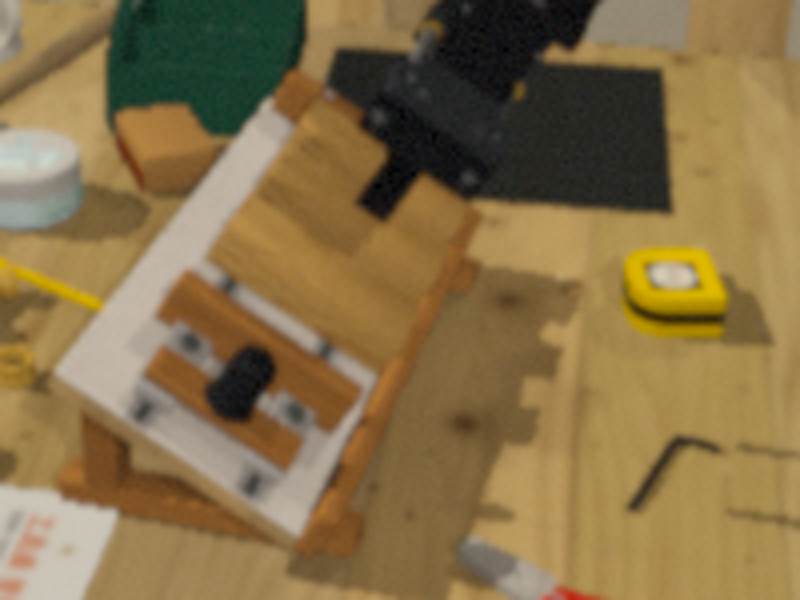

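Run:
```python
from plan import *
s=ctrl.get_state();v=np.load('deck.npy');M=deckT(v)
x,e=tri([ray('side',(220.4,234.1)),ray('top',(196.8,179.1)),ray('wrist',(95.5,190.8),s)])
print(x,e,M[:3,:3].T@(x-M[:3,3]))
# block corners, z=.034 plane in deck, wrist
def ondeck(px,z):
    o,d=ray('wrist',(px[0]/1.5,px[1]/1.5),s);o=M[:3,:3].T@(o-M[:3,3]);d=M[:3,:3].T@d;return o+d*(z-o[2])/d[2]
for p in [(382,175),(467,175),(463,385),(383,385),(521,177),(620,178),(643,177),(760,178)]:print(p,ondeck(p,.036).round(4))
for p in [(231,165),(262,166),(272,350)]:print('bar',p,ondeck(p,.0395).round(4))
Rt=DR();Rt2=np.c_[Rt[:,0],-Rt[:,1],-Rt[:,2]]
plan(D(.078,.27,.15),Rt2,20,50)
```

```text
[0.62895897 0.25093976 0.10517529] [np.float64(0.0001567134752778956), np.float64(0.0004707924441934495), np.float64(0.0005114923623687341)] [0.07731948 0.32324304 0.03987027]
(382, 175) [0.135  0.1945 0.036 ]
(467, 175) [0.1347 0.1508 0.036 ]
(463, 385) [0.0159 0.1481 0.036 ]
(383, 385) [0.0162 0.1947 0.036 ]
(521, 177) [0.1336 0.123  0.036 ]
(620, 178) [0.1327 0.0719 0.036 ]
(643, 177) [0.1331 0.0602 0.036 ]
(760, 178) [ 0.1322 -0.0002  0.036 ]
bar (231, 165) [0.1406 0.2706 0.0395]
bar (262, 166) [0.14   0.255  0.0395]
bar (272, 350) [0.0401 0.2568 0.0395]
angle/row deg 9.0  dist/row mm 3.8  resid mm [ 0.1 -0.3 -0.3]
[-1,-4,0,0.157,-0,0,50, 0,-4,0,0.157,-0,0,50, -1,-3,0,0.157,-0,0,50, 0,-4,2,0.157,-0,0,50, -1,-3,2,0.157,-0,0,50]
[0,-3,2,0.157,-0,0,50, -1,-2,3,0.157,-0,0,50, 0,-3,3,0.157,-0,0,50, -1,-1,3,0.157,-0,0,50, 0,-1,4,0.157,-0,0,50]
[-1,-1,4,0.157,-0,0,50, 0,1,3,0.157,-0,0,50, -1,0,4,0.157,-0,0,50, 0,2,3,0.157,-0,0,50, -1,2,4,0.157,-0,0,50]
[-1,2,3,0.157,-0,0,50, 0,3,2,0.157,-0,0,50, -1,3,2,0.157,-0,0,50, 0,3,2,0.157,-0,0,50, -1,4,1,0.157,-0,0,50]
```

```bash
for i in 1; do python3 -m crank '[0,0,0,-0.157,0,0,45, 0,0,0,-0.157,0,0,45, 0,0,0,-0.157,0,0,45, 0,0,0,-0.157,0,0,45, 0,0,0,-0.157,0,0,45]'; python3 -m crank '[0,0,0,-0.157,0,0,45, 0,0,0,-0.157,0,0,45, 0,0,0,-0.157,0,0,45, 0,0,0,-0.157,0,0,45, 0,0,0,-0.157,0,0,45]'; python3 -m crank '[0,0,0,-0.157,0,0,45, 0,0,0,-0.157,0,0,45, 0,0,0,-0.157,0,0,45, 0,0,0,-0.157,0,0,45, 0,0,0,-0.157,0,0,45]'; python3 -m crank '[0,0,0,-0.157,0,0,45, 0,0,0,-0.157,0,0,45, 0,0,0,-0.157,0,0,45, 0,0,0,-0.157,0,0,45, 0,0,0,-0.157,0,0,45]'; done
python3 - <<'E'
from plan import *
print(indeck());s=ctrl.get_state();print(s['joint_positions'].round(2))
Rt=DR();Rt2=np.c_[Rt[:,0],-Rt[:,1],-Rt[:,2]]
c=plan(D(.077,.323,.11),Rt2,5,45)
E
```

```text
time: 26.7
position: [0.4777, 0.1391, 0.3296]
tool_rot: [2.145, 0.39, -1.264]
ft_force: [-0.2, 0.3, 0.0]
grip_width: 0.518
time: 27.32
position: [0.4776, 0.1391, 0.3296]
tool_rot: [1.469, 0.741, -0.895]
ft_force: [0.6, -0.0, 0.2]
grip_width: 0.519
time: 27.95
position: [0.4776, 0.139, 0.3295]
tool_rot: [0.769, 0.952, -0.503]
ft_force: [0.7, -0.3, -0.3]
grip_width: 0.516
time: 28.58
position: [0.4777, 0.139, 0.3296]
tool_rot: [0.059, 1.042, -0.098]
ft_force: [0.5, -0.6, 0.4]
grip_width: 0.517
(array([0.0701039 , 0.19589719, 0.13947591]), array([-3.13813070e+00, -1.82069041e-04,  5.67042473e-03]), array([ 0.67476524, -0.55491444,  0.05375851]))
[ 0.05 -0.1  -0.46  2.12  0.34  0.68  0.83]
angle/row deg 0.1  dist/row mm 26.1  resid mm [ 0.5  0.  -0.3]
[6,25,1,-0.001,0.001,0,45, 6,26,2,-0.001,0.001,0,45, 6,25,1,-0.001,0.001,0,45, 6,26,2,-0.001,0.001,0,45, 5,25,1,-0.001,0.001,0,45]
```

```bash
python3 -m crank '[5,25,1,0,0,0,46, 6,26,2,0,0,0,46, 6,25,1,0,0,0,46, 6,26,2,0,0,0,46, 6,25,1,0,0,0,46]'
python3 - <<'E'
from plan import *
a,b,c=indeck();print(a.round(4));s=ctrl.get_state();print(s['joint_positions'].round(2))
im=ctrl.get_image("wrist");save("k_w.png",im,None,1.5);
Rt=DR();Rt2=np.c_[Rt[:,0],-Rt[:,1],-Rt[:,2]]
c=plan(D(.077,.323,.047),Rt2,5,46)
E
```

```text
time: 29.2
position: [0.513, 0.2637, 0.3084]
tool_rot: [0.063, 1.042, -0.101]
ft_force: [-0.4, 0.5, -0.5]
grip_width: 0.526
[0.0785 0.3236 0.1102]
[-0.08  0.14 -0.59  1.94  0.64  0.78  0.41]
angle/row deg 0.1  dist/row mm 12.7  resid mm [-0.2 -0.1 -0.3]
[13,-1,0,-0.001,0.001,-0.001,46, 12,-1,0,-0.001,0.001,-0.001,46, 13,-1,0,-0.001,0.001,-0.001,46, 13,0,0,-0.001,0.001,-0.001,46, 12,-1,0,-0.001,0.001,-0.001,46]
```

View pics/k_w.png

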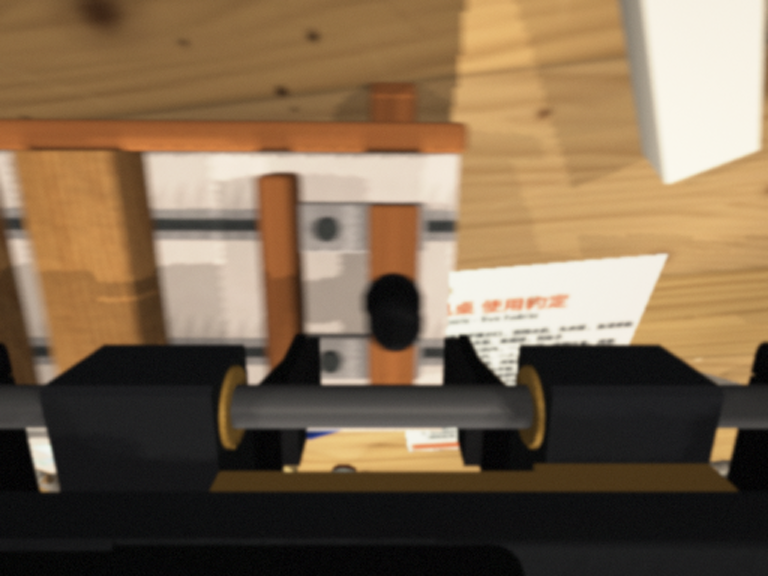

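```bash
python3 -m crank '[13,0,0,0,0,0,46, 12,0,0,0,0,0,46, 13,0,0,0,0,0,46, 13,0,0,0,0,0,46, 11,0,0,0,0,0,46]';python3 st.py
python3 - <<'E'
from plan import *
im=ctrl.get_image("wrist");save("l_w.png",im,None,1.5);
E
```

```text
time: 29.88
position: [0.5441, 0.2602, 0.2548]
tool_rot: [0.063, 1.041, -0.101]
ft_force: [-1.0, 0.3, 0.3]
grip_width: 0.527
[0.0789 0.3235 0.0482] [-3.1335e+00  5.0000e-04  7.1000e-03] [-0.72  0.24  0.72]
```

View pics/l_w.png

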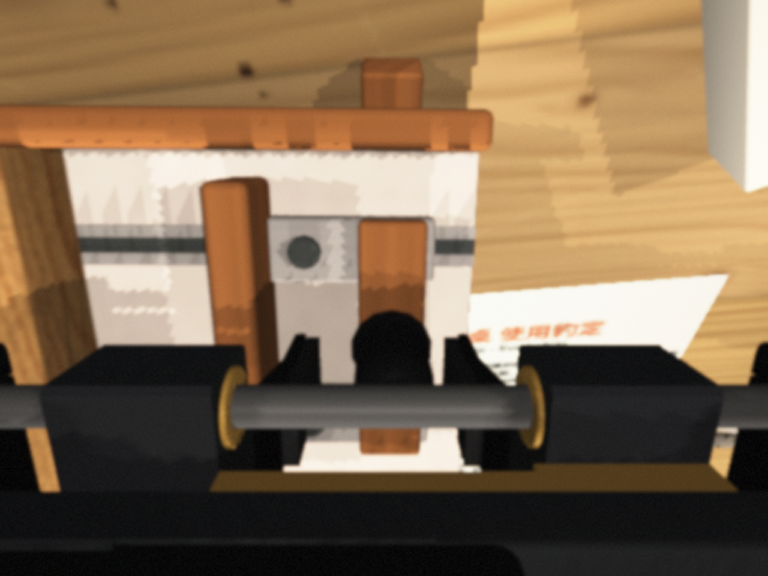

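```bash
python3 -m crank '[0,0,0,0,0,0,20, 0,0,0,0,0,0,20, 0,0,0,0,0,0,20, 0,0,0,0,0,0,20, 0,0,0,0,0,0,20]' 25;python3 st.py
python3 -m crank '[0,-5,0,0,0,0,20, 0,-5,0,0,0,0,20, 0,-5,0,0,0,0,20, 0,-5,0,0,0,0,20, 0,-5,0,0,0,0,20]';python3 st.py
```

```text
time: 30.55
position: [0.5435, 0.2614, 0.2563]
tool_rot: [0.063, 1.04, -0.098]
ft_force: [-1.3, 2.3, 1.1]
grip_width: 0.295
[0.0793 0.325  0.0498] [-3.1343  0.0037  0.009 ] [-0.79  2.19  1.73]
time: 31.18
position: [0.5405, 0.2361, 0.2563]
tool_rot: [0.063, 1.04, -0.099]
ft_force: [-4.8, 3.5, 5.9]
grip_width: 0.297
[0.079  0.2994 0.05  ] [-3.1342e+00  2.8000e-03  8.8000e-03] [-1.54  3.01  7.7 ]
```

```bash
python3 -m crank '[-1,-7,0,0,0,0,20, 0,-7,0,0,0,0,20, 0,-7,0,0,0,0,20, 0,-7,0,0,0,0,20, 0,-7,0,0,0,0,20]';python3 st.py
python3 -m crank '[0,-6,0,0,0,0,20, 0,-6,0,0,0,0,20, 0,-6,0,0,0,0,20, 0,-6,0,0,0,0,20, 0,-6,0,0,0,0,20]';python3 st.py
python3 - <<'E'
from plan import *
im=ctrl.get_image("wrist");save("m_w.png",im,None,1.5);
im=ctrl.get_image("side");save("m_s.png",im,(160,140,360,290),4)
E
```

```text
time: 31.8
position: [0.5361, 0.2008, 0.2564]
tool_rot: [0.063, 1.041, -0.1]
ft_force: [-4.8, 3.5, 3.9]
grip_width: 0.296
[0.0784 0.2637 0.0503] [-3.1339e+00  1.5000e-03  7.5000e-03] [-2.5   2.95  5.96]
time: 32.42
position: [0.5325, 0.1717, 0.2564]
tool_rot: [0.063, 1.041, -0.099]
ft_force: [-6.7, 4.2, 5.9]
grip_width: 0.295
[0.0779 0.2346 0.0505] [-3.1344e+00  3.0000e-03  7.5000e-03] [-3.26  3.47  8.67]
```

View pics/m_w.png

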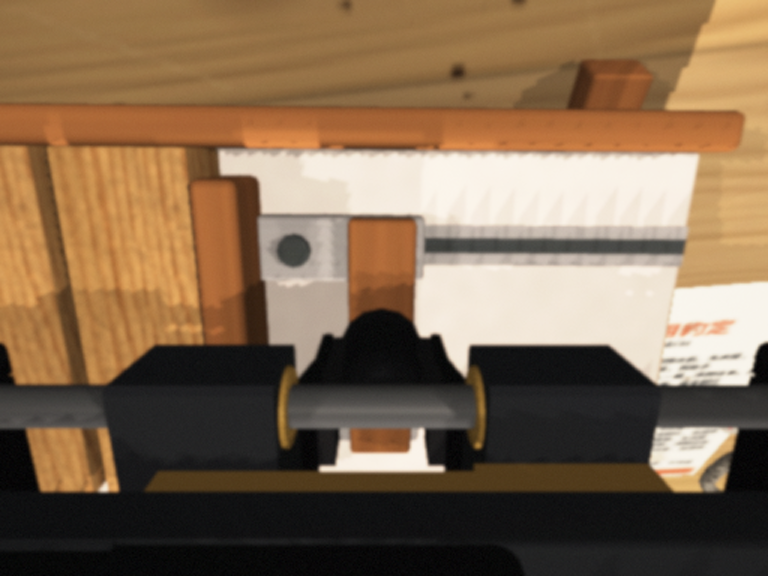

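View pics/m_s.png

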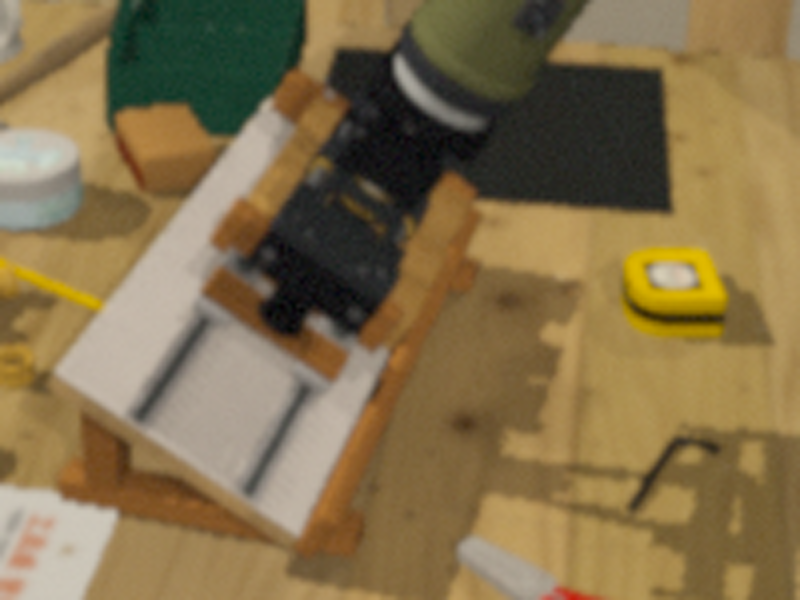

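```bash
python3 -m crank '[0,-5,0,0,0,0,20, 0,-5,0,0,0,0,20, 0,-5,0,0,0,0,20, 0,-5,0,0,0,0,20, 0,-4,0,0,0,0,20]';python3 st.py
python3 -m crank '[0,-1,0,0,0,0,20, 0,-1,0,0,0,0,20, 0,-1,0,0,0,0,20, 0,-1,0,0,0,0,20, 0,-1,0,0,0,0,20]';python3 st.py
```

```text
time: 33.15
position: [0.5296, 0.1484, 0.2563]
tool_rot: [0.063, 1.041, -0.098]
ft_force: [-7.9, 5.2, 8.0]
grip_width: 0.298
[0.0776 0.2111 0.0507] [-3.1347  0.0038  0.0074] [-3.27  4.35 11.11]
time: 33.78
position: [0.529, 0.1434, 0.2563]
tool_rot: [0.063, 1.041, -0.099]
ft_force: [-9.1, 5.9, 8.3]
grip_width: 0.297
[0.0775 0.206  0.0507] [-3.1347e+00  2.9000e-03  7.2000e-03] [-4.23  4.86 12.03]
```

```bash
python3 -m crank '[-1,-1,0,0,0,0,20, 0,-1,0,0,0,0,20, 0,-1,0,0,0,0,20, 0,0,0,0,0,0,20, 0,0,0,0,0,0,20]';python3 st.py
python3 -m crank '[0,-1,0,0,0,0,20, 0,-1,0,0,0,0,20, 0,0,0,0,0,0,20, 0,0,0,0,0,0,20, 0,0,0,0,0,0,20]';python3 st.py
```

```text
time: 34.4
position: [0.5286, 0.1394, 0.2565]
tool_rot: [0.063, 1.042, -0.1]
ft_force: [-2.8, 4.2, 1.0]
grip_width: 0.296
[0.0774 0.2018 0.0509] [-3.1338e+00  8.0000e-04  6.1000e-03] [-2.28  3.87  2.47]
time: 35.02
position: [0.5284, 0.1376, 0.2565]
tool_rot: [0.063, 1.042, -0.1]
ft_force: [-2.2, 4.7, 0.6]
grip_width: 0.295
[0.0774 0.2    0.0509] [-3.1339e+00  1.2000e-03  6.2000e-03] [-1.98  4.49  1.88]
```

```bash
for i in 1 2; do python3 -m crank '[0,-1,0,0,0,0,20, 0,0,0,0,0,0,20, 0,0,0,0,0,0,20, 0,0,0,0,0,0,20, 0,0,0,0,0,0,20]';python3 st.py; done
```

```text
time: 35.65
position: [0.5283, 0.1373, 0.2565]
tool_rot: [0.063, 1.042, -0.098]
ft_force: [-1.6, 6.3, -1.2]
grip_width: 0.294
[0.0774 0.1999 0.0509] [-3.1344  0.0036  0.0066] [-2.51  6.06  0.09]
time: 36.28
position: [0.5282, 0.137, 0.2565]
tool_rot: [0.064, 1.041, -0.097]
ft_force: [-0.6, 8.1, -3.0]
grip_width: 0.293
[0.0774 0.1998 0.0509] [-3.1348  0.006   0.0071] [-2.76  7.95 -1.92]
```

```bash
python3 -m crank '[0,-1,0,0,0,0,20, 0,-1,0,0,0,0,20, 0,-1,0,0,0,0,20, 0,0,0,0,0,0,20, 0,0,0,0,0,0,20]';python3 st.py
python3 -m crank '[0,0,0,0,0,0,20, 0,3,0,0,0,0,46, 0,2,0,0,0,0,46, 0,0,0,0,0,0,46, 0,0,0,0,0,0,46]';python3 st.py
```

```text
time: 36.9
position: [0.5279, 0.1361, 0.2564]
tool_rot: [0.065, 1.04, -0.092]
ft_force: [3.7, 13.6, -6.5]
grip_width: 0.297
[0.0774 0.1997 0.051 ] [-3.1361  0.0134  0.0087] [-1.32 13.87 -6.7 ]
time: 37.52
position: [0.5289, 0.1366, 0.2569]
tool_rot: [0.063, 1.041, -0.102]
ft_force: [0.3, 0.4, 0.1]
grip_width: 0.522
[0.0783 0.1988 0.051 ] [-3.1328e+00 -7.0000e-04  7.7000e-03] [ 0.28  0.45 -0.1 ]
```

```bash
python3 -m crank '[-15,0,0,0,0,0,46, -20,0,0,0,0,0,46, -25,0,0,0,0,0,46, -25,20,0,0,0,0,46, 0,10,0,0,0,0,46]';python3 st.py
python3 - <<'E'
from plan import *
s=ctrl.get_state();print(s['joint_positions'].round(2))
im=ctrl.get_image("wrist");save("n_w.png",im,None,1.5);a=ctrl.mark_of("wrist","jaw_knob");print(a)
im=ctrl.get_image("side");save("n_s.png",im,(160,140,360,290),4)
b=ctrl.mark_of("side","jaw_knob");print(b)
v=np.load('deck.npy');M=deckT(v)
x,e=tri([ray('side',b[0]['at']),ray('wrist',a[0]['at'],s)]);print(e,M[:3,:3].T@(x-M[:3,3]))
E
```

```text
time: 38.15
position: [0.4896, 0.173, 0.3325]
tool_rot: [0.063, 1.036, -0.099]
ft_force: [0.9, 0.6, 0.5]
grip_width: 0.527
[0.0798 0.2313 0.1379] [-3.1341  0.0035  0.0148] [1.01 0.67 0.04]
[ 0.1  -0.05 -0.58  2.06  0.41  0.7   0.72]
[{'at': [212.9, 192.1], 'confidence': 0.94}]
[{'at': [236.0, 205.7], 'confidence': 0.89}]
[np.float64(0.002534579267971441), np.float64(0.002534579267971567)] [0.07678232 0.19766676 0.04200346]
```

View pics/n_w.png

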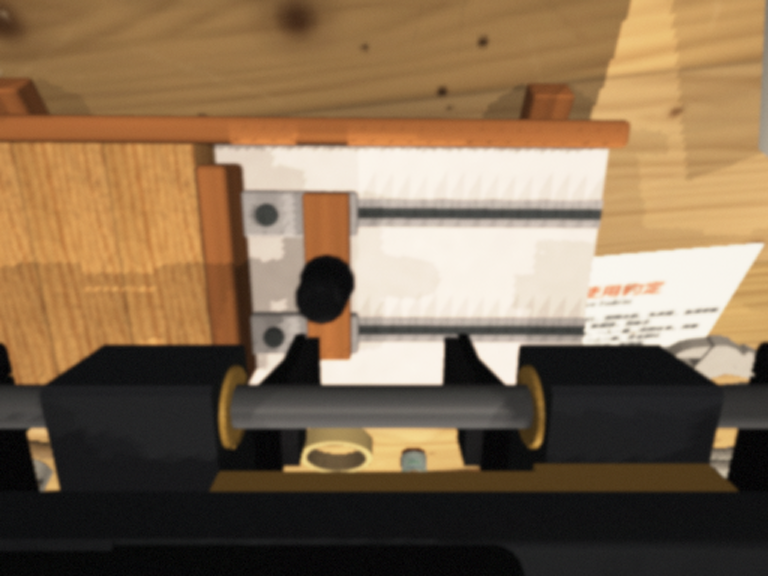

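View pics/n_s.png

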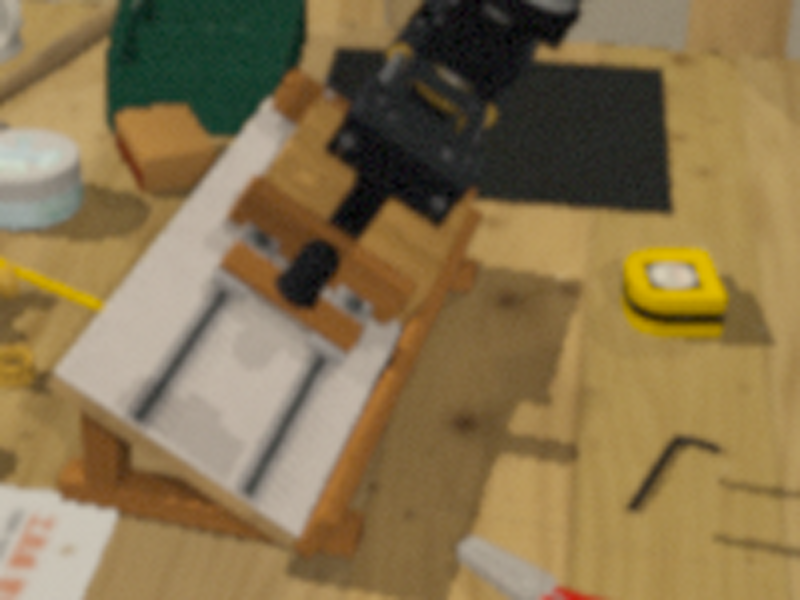

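```bash
python3 -m crank '[0,-28,8,0,0,0,46, 0,-28,8,0,0,0,46, 0,-28,8,0,0,0,46, 0,-28,8,0,0,0,46, 0,-28,8,0,0,0,46]'
python3 - <<'E'
from plan import *
s=ctrl.get_state();print(s['joint_positions'].round(2),indeck()[0])
im=ctrl.get_image("wrist");save("o_w.png",im,None,1.5)
E
```

```text
time: 38.98
position: [0.5078, 0.0266, 0.3486]
tool_rot: [0.063, 1.043, -0.102]
ft_force: [-0.7, 0.2, -0.2]
grip_width: 0.527
[ 0.22 -0.11 -0.35  2.09  0.14  0.65  1.23] [0.11574298 0.08721676 0.13497965]
```

View pics/o_w.png

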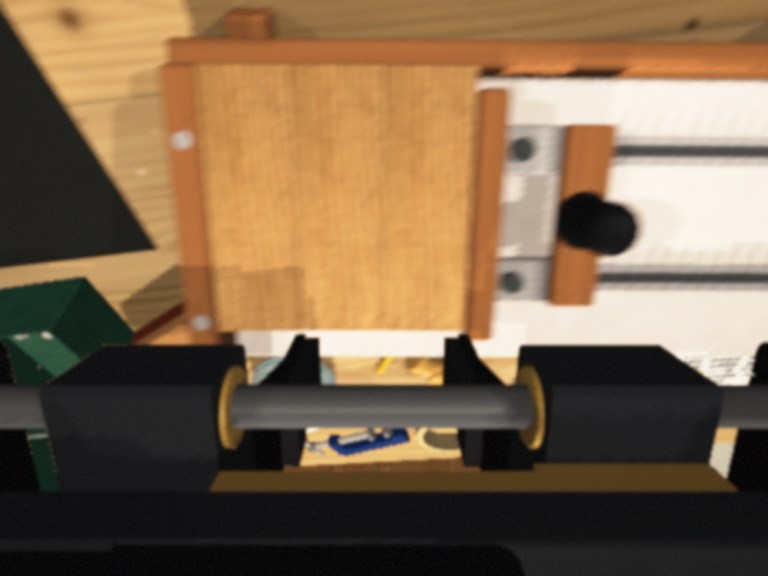

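The wrist picture shows one square, gap-free row of three blocks at columns 195–480, rows 65–330. Their ends are level, and the fence is tight on one side and the jaw on the other. The gripper is clear of everything, so I'm handing in.

Run:
```python
from h import *
im=ctrl.get_image("side")
for t in("tape_measure","sanding_block","pliers"):print(t,[np.round(m["at"],1) for m in ctrl.mark_of("side",t)][:1])
print(ctrl.close_job())
```

```text
tape_measure [array([327. , 212.6])]
sanding_block [array([198.6, 181.3])]
pliers [array([307.4, 299.5])]
the job is handed in; nothing more can be done
None
```

I laid both loose blocks flat on the shelf beside block_a. I slid each one down until the force reading showed it was against the ledge. I then gripped the knob and closed the jaw until it stopped. It held without moving under about 14 N, after which I released it and backed the gripper well clear.

**Row:** the last wrist picture shows three flush, square blocks with no visible gaps between fence and jaw, and their ends level at the ledge.

**Jaw:** my estimate of its final position is about 0.141 m, against the 0.140 m expected and the allowed 0.135 to 0.145 m.

**Bystanders:** the tape measure, sanding block and pliers were marked within about 3 pixels of where they started. The job was handed in at about 39 s.

**Disagreements in the checks:**
- My fitted shelf position was a few millimetres off what contact showed, at about 2 mm in height and up to 6 mm along the slope. I therefore relied on contact force rather than the fit when placing the blocks.
- The last knob position, taken from two cameras, had a spread of about 2.5 mm, but it agrees with where the jaw stopped.
- Touching the first block down on the shelf briefly pressed with about 53 N, well under the 120 N wrist limit. That load went through the held block; the gripper's body was clear of the shelf.

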